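Weigh a carrying tray of stationery on the counter's spring scale

TASK

This order is sold by weight: stand the block of sticky notes in the empty near bay of the plywood tray, then hang the tray by its hand slot on the hook of the dial scale. Lower it slowly, at a few centimetres a second, and let go only when the scale carries the whole weight, so that the hook and pointer neither drop nor spring back, and leave the tray hanging level and still with the goods in it.

Things in the scene. Friction and masses are not known exactly. Their poses are not given: they have to be found in the camera images.
- note_cube: block of sticky notes in teal, pink and yellow layers, 61 x 61 mm, 38 mm high, about 80 g, loose on the counter between tray and scale. Origin: centre of its underside; z up.
- tray: loose plywood carrying tray, 190 mm (x) x 130 mm (y), walls 35 mm high, walls and floor 6 mm thick. An upright handle board, 10 mm thick, stands across its middle along y, 155 mm high, 114 mm wide, with a hand slot. Near bay (-x, towards the robot) empty, ink tin and eraser in the far bay. Mass differs: 0.3 to 1 kg with all goods. Origin: centre of underside; z up.
- notch (a point): flat top (12 mm wide) of the notch in the upper edge of the tray's hand slot, mid board: it rests on the hook. 105 mm above the underside. The notch widens to 28 mm at 97 mm. The slot goes through the board along the tray's x, 76 mm wide, from 60 mm up to 97 mm above the underside.
- bar_top (a point): middle of the top edge of the tray's solid grip bar, 155 mm above the underside, 50 mm above the notch; the bar is 10 mm thick along the tray's x and is pinched across that.
- near_bay (a point): centre of the floor of the tray's empty near bay, 47 mm to -x of the board and 6 mm above the underside; the bay is 84 mm (x) by 118 mm (y) inside.
- ink_tin: round dark blue and white ink pad tin, 70 mm across, 18 mm high, about 50 g, loose in the tray's far bay. Origin: centre of its underside.
- scale: white and grey dial spring scale, fixed. Base plate 145 x 130 mm, 16 mm high, ending 40 mm short of the hook seat; column 44 x 50 mm; above it a round dial (116 mm across, top at 373 mm) facing -x. The hook arm reaches 150 mm out of the column to -x, towards the robot. Origin: foot of the column; x points away from the robot.
- hook_seat (a point): where the load rests: middle of the top of the hook's lowest, level part, an 8 mm steel rod along the scale's x, 24 mm long; beyond, the rod rises at 45 degrees, to the arm (column side, its top 14 mm above the seat) and to the open tip (robot side). 230 mm above the counter unloaded; sinks with the hook.
- hook_tip (a point): top of the hook's upturned tip, 27 mm in front of the seat (scale's -x) and 18 mm above it. The rod's foremost point is 31 mm in front of the seat; its lowest point is 8 mm under the seat.
- hook (a joint): how far the hook has sunk, m: 0 with no load, grows downwards, end stop at 0.11. Sprung: it sinks 10 mm per newton (100 N/m), so the tray brings it to about 0.03 to 0.095. Lightly damped. The dial's red pointer turns clockwise with it, 0 at the top, 5.5 rad per 0.1 m.
- service_bell: counter bell with a chromed dome, 83 mm across, 59 mm high, loose bystander. Origin: centre of its underside.
- glue_stick: standing glue stick with an orange-red cap, 26 mm across, 94 mm high, loose bystander. Origin: centre of its underside.
- stapler: dark green desk stapler, 124 x 78 x 46 mm, loose bystander. Origin: centre of its underside.
- washi_a: roll of yellow patterned paper tape, 46 mm across, 15 mm high, loose bystander. Origin: centre of its underside.
- eraser: white block eraser in a blue sleeve, 46 x 37 x 12 mm, about 20 g, loose in the tray's far bay. Origin: centre of its underside.
Things that resemble listed ones, but are neither listed nor needed, are in the scene too. There is more than one size of the note_cube; the job needs the largest.

How it is judged:
On the way, in this order (a step that is already met when the one before it is completed fails the run):
1. the block of sticky notes stands in the tray's near bay, let go, while the tray still stands on the counter (x of note_cube in the frame of tray between -0.07 and -0.03 m and y of note_cube in the frame of tray between -0.04 and 0.04 m and z of note_cube in the frame of tray below 0.015 m and height (world z) of tray below 0.01 m and contact force between the fingers and note_cube below 0.1 N), for 0.2 s.
2. the tray's notch is on the hook seat and the scale begins to carry it (distance between notch and hook_seat below 0.012 m and contact force between tray and scale above 0.5 N and value of joint hook above 0.005 m), for 0.2 s.
At the end, for the whole second after the job is handed in: It hangs on the scale alone, notch within 12 mm of the hook seat, hook sunk 25 to 100 mm with over 2.5 N on it, tilt under 0.2 rad, at rest (hook under 15 mm/s, tray under 30 mm/s), the block flat in the near bay, the ink tin flat and the eraser in the far bay (distance between notch and hook_seat below 0.012 m and contact force between tray and scale above 2.5 N and value of joint hook between 0.025 and 0.1 m and velocity of joint hook between -0.015 and 0.015 m/s and linear speed of tray below 0.03 m/s and angle between tray's own z axis and vertical below 0.2 rad and x of note_cube in the frame of tray between -0.07 and -0.03 m and y of note_cube in the frame of tray between -0.04 and 0.04 m and z of each of note_cube, ink_tin in the frame of tray below 0.015 m and x of ink_tin in the frame of tray between 0.03 and 0.065 m and x of eraser in the frame of tray between 0.01 and 0.085 m and z of eraser in the frame of tray below 0.04 m); the robot touches nothing.
It fails at once if the hook drops or springs back: it moves faster than 0.08 m/s (velocity of joint hook above 0.08 m/s or velocity of joint hook below -0.08 m/s).
It fails at once if the scale is knocked or overloaded: more than 15 N on any part of it (contact force between scale and anything else above 15 N).
It fails at once if a bystander is moved by more than 20 mm (distance of any of service_bell, glue_stick, stapler, washi_a from where it was at the start of the episode above 0.02 m).
It also fails if it takes over 72 s, if anything falls off the work surface, if the arm or the gripper's body presses on something with over 40 N, if the wrist force passes 120 N, or if a joint passes its speed limit or range.

ROBOT

A 7-joint arm with a two-finger parallel gripper is mounted at the origin on a cart in front of the work surface, level with it; the furniture and walls round the work are solid. World frame = base frame: x ahead of the robot, y to its left, z up, the work surface at z = 0. Lengths are in m, angles in rad, forces in N, time in s.
With the tool pointing down it reaches from about 0.4 to 0.75 m from the base axis. Payload 19.5 kg.
Tool frame: the origin (TCP) lies between the finger pads; the fingertips stand 14 mm ahead of it and the grasp point (between the pads) lies 5 mm behind it; z points along the fingers, y is the direction in which the jaws open and shut (so a half turn about z gives the same grasp; the last joint's range is limited). The gripper opens to 85 mm and grips with 20 to 120 N. Pads are 22 mm wide; open, the fingers measure 114 mm over their backs; the gripper's body (76 mm by 85 mm) begins 54 mm behind the grasp point. The pads swing forward as they close: fully open they stand 13 mm farther back than shut.
Start: joints at [-1.298, 0.707, -0.028, 1.485, 0.022, 0.951, -0.075], TCP at [0.178, 0.547, 0.245] pointing down, gripper open.
Joint ranges: [-2.71, 2.71], [-0.32, 2.16], [-1.57, 1.52], [0, 2.45], [-1.46, 4.6], [0, 2.02], [-2.83, 2.83]. Speed limits (rad/s): [1.89, 1.89, 2.57, 2.57, 3.01, 3.01, 3.01].

INTERFACE

Orientations are given as a rotation vector (axis times angle).
In Python, from bench import env gives the robot as it stands. The module is installed in compiled form; this text tells all that it offers.
- The arm moves only by the tool arm_command, never from a script. Its argument "increments" is text: rows parted by semicolons, each of 7 numbers parted by spaces: the closure, from 0 (fully open) to 1 (shut), then the shift along the world's x, y, z in m, then the turn, a rotation vector about the world's x, y, z in rad. A call has 1 to 8 rows; each row is the pose to reach, as a shift and turn from the pose measured when the call began; what a row does not reach only later rows make up. A row lasts 1/12 s, in which the tool goes at most 41.7 mm and 7.16 degrees, less where a joint would pass 70% of its speed; a pose out of reach is approached as far as the arm can. A call with a gripper value outside its range is refused whole. The fingers move at their own pace and stop on an object; "grip_force" is the grip in N (left out, the last holds). Time passes only in rows, so rows that repeat a pose let the fingers close. It gives the time, the measured TCP pose, the force and the opening at its end, in the units of the state.
- env.sense(): the state, without advancing time (a new reading comes with each control period).
- env.camera(name): name is "scene" or "top"; returns the picture (384x512x3 uint8, red, green, blue); there is no depth.
- env.camera_params(name): a dict with "fx", "fy", "cx", "cy" (pixels), "rvec" (rotation vector, rad) and "tvec" (3), from world to camera coordinates, as OpenCV has them. Camera axes: x right, y down, z forward; pixel columns grow to the right and rows downward; lengths in m; the calibration is good to about 2 mm. A picture is of the moment at which its call begins. camera_params takes no time and is no camera call.
- env.sign_off(): hands the job in, once; it reports no verdict.
The state is a dict: "t": time; "joints": joint angles; "joint_velocities": joint speeds; "joint_torque": joint torques, N m; "ee_pos": TCP position; "tool_rot": TCP orientation; "force": force on the tool from outside, world axes, zero at the start; "moment": the same for the moment, N m; "grip_width": finger opening in m.
Only numpy, scipy, OpenCV 4.12 (cv2) and the standard library are available. Lean on these libraries where they do the work, as an engineer would, in place of code of your own. Each camera call takes 0.05 s, during which the arm holds its last target.

## Working session

There is one attempt and no reset: what is moved stays moved. The work goes in short steps, Python scripts to look and compute and a tool call to move; the robot and the scene stay as the last step left them, time stands still between calls to the robot, and variables do not carry over. Pictures are saved under pics/ and viewed, and the job is handed in when it is done.

Besides the shell and the picture viewer there is one more tool, called after "Request:" by a JSON object that holds its "op" and its "data". arm_command: Moves the arm, as the interface text tells. Its arguments: {"type":"object","properties":{"increments":{"type":"string"},"grip_force":{"type":"number"}},"required":["increments"]}

```bash
mkdir -p pics; ls
cat > h.py <<'E'
import numpy as np, cv2
from bench import env
def P(name):
    p=env.camera_params(name); K=np.array([[p['fx'],0,p['cx']],[0,p['fy'],p['cy']],[0,0,1.]])
    R,_=cv2.Rodrigues(np.array(p['rvec'],float)); return K,R,np.array(p['tvec'],float).ravel()
def proj(name,X):
    K,R,t=P(name); x=(K@(R@np.atleast_2d(X).T+t[:,None])).T; return x[:,:2]/x[:,2:]
def ray(name,u,v):
    K,R,t=P(name); return -R.T@t, R.T@np.linalg.inv(K)@np.array([u,v,1.])
def at_z(name,u,v,z):
    c,d=ray(name,u,v); return c+d*(z-c[2])/d[2]
def tri(uv1,uv2):
    A=[];b=[]
    for n,uv in (('scene',uv1),('top',uv2)):
        c,d=ray(n,*uv); d=d/np.linalg.norm(d); M=np.eye(3)-np.outer(d,d); A.append(M);b.append(M@c)
    A=np.vstack(A);b=np.hstack(b); x=np.linalg.lstsq(A,b,rcond=None)[0]; return x, np.linalg.norm(A@x-b)
def snap(tag):
    o={}
    for n in ('scene','top'):
        im=env.camera(n)[:,:,::-1].copy(); cv2.imwrite(f'pics/{tag}_{n}.png',im); o[n]=im
    return o
def crop(src,dst,x0,y0,x1,y1,k=4):
    im=cv2.imread(f'pics/{src}.png')[y0:y1,x0:x1]; im=cv2.resize(im,None,fx=k,fy=k,interpolation=cv2.INTER_CUBIC)
    for u in range((x0+19)//20*20,x1,20):
        cv2.line(im,((u-x0)*k,0),((u-x0)*k,6),(0,0,255),1); cv2.putText(im,str(u),((u-x0)*k,16),0,.35,(0,0,255),1)
    for v in range((y0+19)//20*20,y1,20):
        cv2.line(im,(0,(v-y0)*k),(6,(v-y0)*k),(0,0,255),1); cv2.putText(im,str(v),(8,(v-y0)*k+4),0,.35,(0,0,255),1)
    cv2.imwrite(f'pics/{dst}.png',im)
E
python3 - <<'E'
from h import *
snap('a'); s=env.sense(); print({k:np.round(v,3) for k,v in s.items()})
for n in('scene','top'):
    K,R,t=P(n); print(n,K[0,0],-R.T@t,R[2])
E
```

```text
pics
{'t': np.float64(0.1), 'joints': array([-1.298,  0.707, -0.028,  1.485,  0.022,  0.951, -0.076]), 'joint_velocities': array([ 0.   , -0.003, -0.001, -0.   ,  0.002,  0.001,  0.   ]), 'joint_torque': array([ 1.0000e-03, -8.8427e+01,  1.2370e+00, -2.3645e+01,  1.7000e-02,
        5.0000e-03,  0.0000e+00]), 'ee_pos': array([0.178, 0.547, 0.245]), 'tool_rot': array([-4.920e-01, -3.103e+00,  1.000e-03]), 'force': array([-0.108, -0.002,  0.039]), 'moment': array([ 0.048, -0.002,  0.   ]), 'grip_width': np.float64(0.086)}
scene 363.20803057872894 [ 0.12306742 -0.07711281  0.80072133] [ 0.50941068  0.4235691  -0.7490594 ]
top 438.2795272565026 [0.27612954 0.28860731 1.35652706] [ 0.21108797  0.01375759 -0.97737025]
```

View pics/a_scene.png

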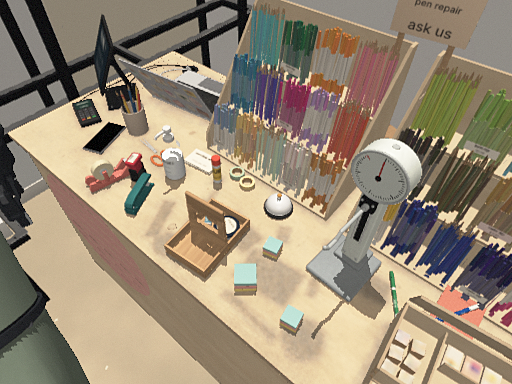

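View pics/a_top.png

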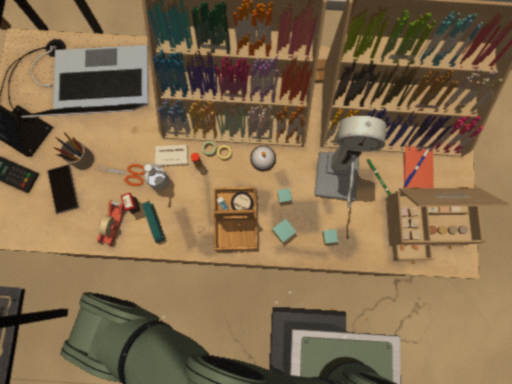

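The three teal blocks are at scene (245,278), (272,247) and (291,319). The one at (245,278), top (285,231), looks largest, so I'll confirm it in crops along with the tray and scale.

Run:
```python
from h import *
crop('a_scene','c1',155,180,315,335,5)
crop('a_top','c2',200,170,350,270,5)
crop('a_scene','c3',295,130,435,310,4)
crop('a_top','c4',300,100,400,250,4)
```

```text
(no output)
```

View pics/c1.png

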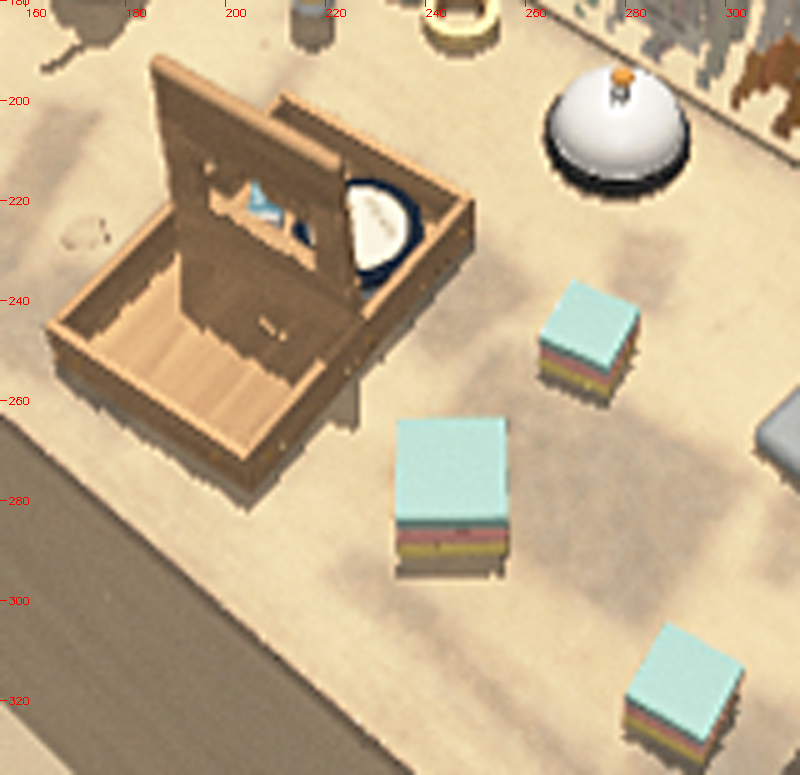

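View pics/c2.png

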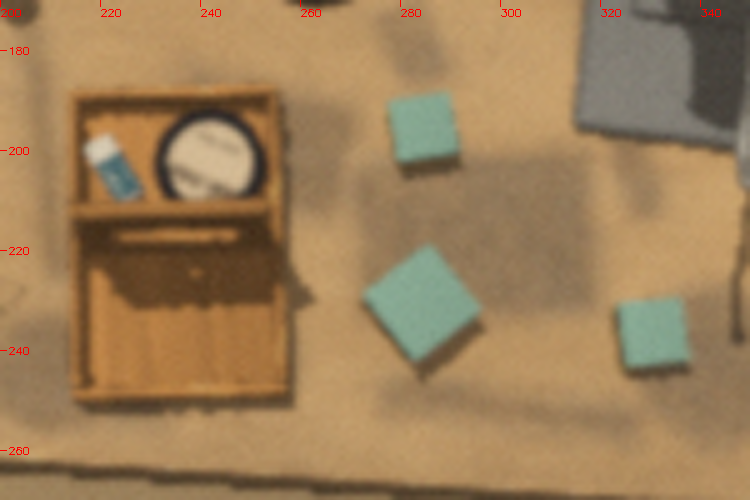

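View pics/c3.png

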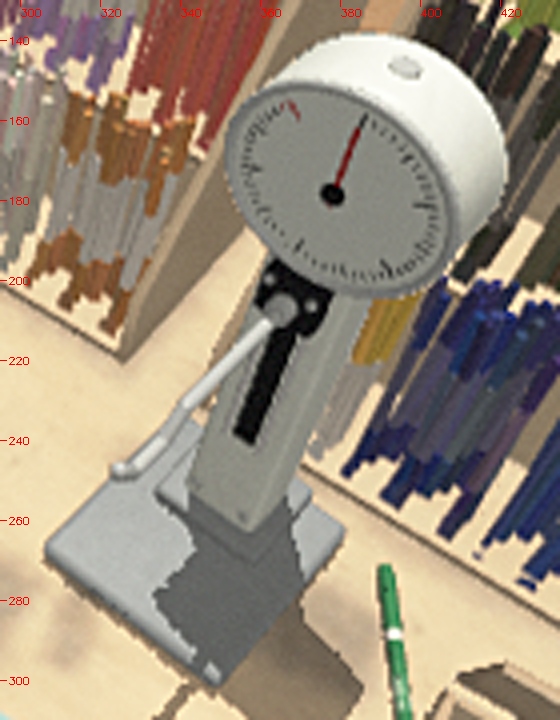

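View pics/c4.png

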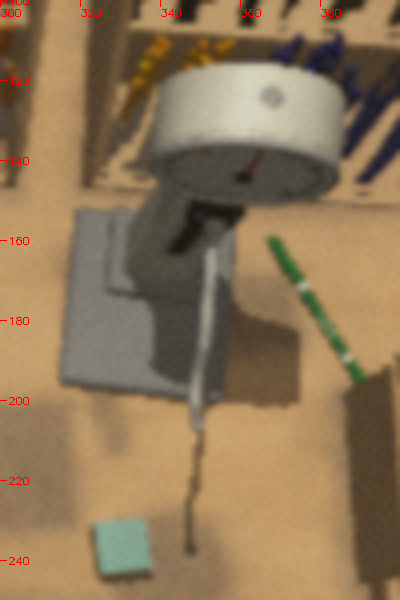

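The largest block is confirmed: its top face is about 22 px wide against about 14 px for the other two. Next I'll zoom on the hook and compute positions.

Run:
```python
from h import *
crop('a_scene','c5',308,195,375,255,11)
crop('a_top','c6',330,140,375,245,6)
tb=[(273,229.6),(286,219),(296,232),(283.4,242.4)]
sb=[(234,263.5),(255.5,263.5),(256,283.8),(233.8,283.8)]
a=np.array([at_z('top',*p,.038) for p in tb]);b=np.array([at_z('scene',*p,.038) for p in sb])
print('note top',a.round(3)[:,:2].tolist(),a.mean(0));print('note scene',b.round(3)[:,:2].tolist(),b.mean(0))
tt=[(214,188),(256,188),(258,250),(214,249.5)]
st=[(162.5,245),(203.5,271),(247.5,219.5),(210.5,198.5)]
a=np.array([at_z('top',*p,.035) for p in tt]);b=np.array([at_z('scene',*p,.035) for p in st])
print('tray top',a.round(3)[:,:2].tolist(),a.mean(0));print('tray scene',b.round(3)[:,:2].tolist(),b.mean(0))
for p in [(184.5,192),(222.5,212)]: print('bar s',at_z('scene',*p,.155))
for p in [(214,212),(256,211)]: print('bar t',at_z('top',*p,.155))
for p in [(306,267),(349,302),(381,262.5)]: print('base s',at_z('scene',*p,.016))
for p in [(315.5,195.5),(319.5,152.5),(356,200.5)]: print('base t',at_z('top',*p,.016))
```

```text
note top [[0.436, 0.232], [0.47, 0.194], [0.433, 0.163], [0.399, 0.199]] [0.4346543  0.19705384 0.038     ]
note scene [[0.438, 0.234], [0.471, 0.195], [0.432, 0.161], [0.399, 0.199]] [0.4350192  0.19737937 0.038     ]
tray top [[0.553, 0.42], [0.561, 0.291], [0.372, 0.274], [0.365, 0.405]] [0.46301805 0.34753838 0.035     ]
tray scene [[0.363, 0.405], [0.378, 0.277], [0.56, 0.296], [0.549, 0.42]] [0.46247474 0.34940845 0.035     ]
bar s [0.45644468 0.40297307 0.155     ]
bar s [0.47089181 0.29390093 0.155     ]
bar t [0.46015228 0.40289753 0.155     ]
bar t [0.47029872 0.28689135 0.155     ]
base s [0.55359343 0.10331397 0.016     ]
base s [ 0.54279038 -0.02195529  0.016     ]
base s [ 0.68357427 -0.03025208  0.016     ]
base t [0.55324778 0.10456208 0.016     ]
base t [0.69360449 0.09631878 0.016     ]
base t [ 0.54535017 -0.02161422  0.016     ]
```

View pics/c5.png

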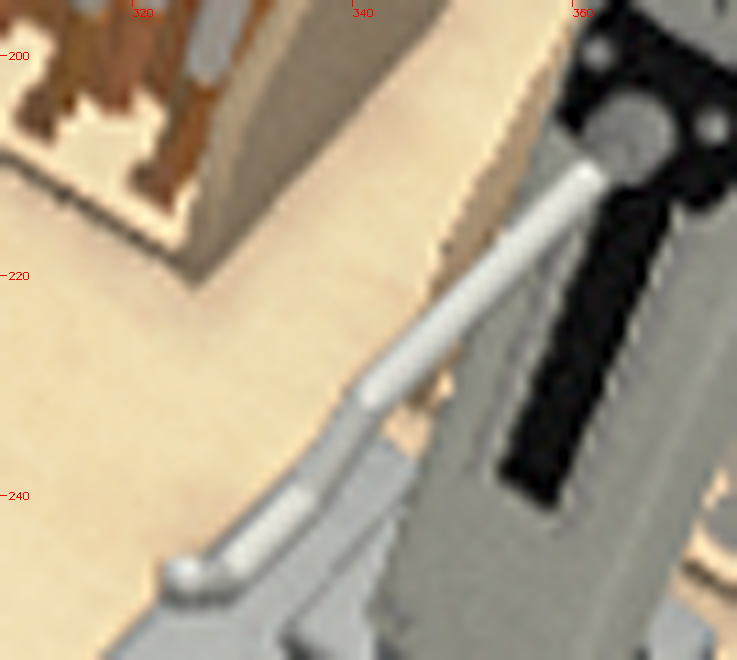

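View pics/c6.png

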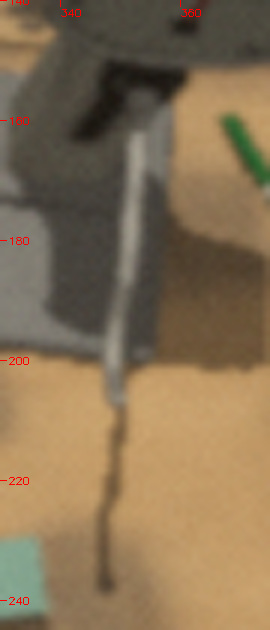

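Run:
```python
from h import *
for p in [(335.5,240),(328.5,246.3),(332,243)]: print('seat s',at_z('scene',*p,.230))
for p in [(341.5,231),(360.5,211)]: print('arm s',at_z('scene',*p,.244))
for p in [(324.5,246.8)]: print('tip s',at_z('scene',*p,.248))
for p in [(348.5,207),(348.5,198),(348,203)]: print('t',at_z('top',*p,.230))
for p in [(353,163),(350,184)]: print('arm t',at_z('top',*p,.244))
seat=np.array([.509,.0437,.23]);c,s=np.cos(-.066),np.sin(-.066)
R=np.array([[c,-s],[s,c]])
for off in [(-.027,.018),(-.031,.010),(-.012,0),(.012,0),(.026,.014),(.13,.014)]:
    X=seat.copy(); X[:2]+=R@[off[0],0]; X[2]+=off[1]; print(off,X.round(4),proj('scene',X).round(1),proj('top',X).round(1))
```

```text
seat s [0.51926949 0.04428324 0.23      ]
seat s [0.49887253 0.04684362 0.23      ]
seat s [0.509285   0.04574793 0.23      ]
arm s [0.53410039 0.04330469 0.244     ]
arm s [0.59955588 0.03961165 0.244     ]
tip s [0.48147476 0.04782543 0.248     ]
t [0.48390584 0.04718791 0.23      ]
t [0.50779143 0.04757267 0.23      ]
t [0.4944133  0.04866066 0.23      ]
arm t [0.59941016 0.04027313 0.244     ]
arm t [0.54226973 0.04727175 0.244     ]
(-0.027, 0.018) [0.4821 0.0455 0.248 ] [[325.8 247.3]] [[350.7 206.6]]
(-0.031, 0.01) [0.4781 0.0457 0.24  ] [[323.8 251.1]] [[349.9 208.6]]
(-0.012, 0) [0.497  0.0445 0.23  ] [[329.1 247.7]] [[349.6 202.1]]
(0.012, 0) [0.521  0.0429 0.23  ] [[336.6 239.8]] [[350.4 193.2]]
(0.026, 0.014) [0.5349 0.042  0.244 ] [[342.3 231.1]] [[352.  186.9]]
(0.13, 0.014) [0.6387 0.0351 0.244 ] [[372.1 200.4]] [[355.2 148.8]]
```

Block: centre (0.435, 0.197), yaw about 41°. Tray: centre (0.463, 0.348), yaw about 5°. Hook seat: about (0.509, 0.046, 0.230), yaw about -4°. Both views agree on these to 1–3 mm. Now I'll move over the block and turn the jaws -30.8°.

Request:
{"op": "arm_command", "data": {"increments": "0 0.257 -0.35 -0.05 0 0 -0.537; 0 0.257 -0.35 -0.05 0 0 -0.537; 0 0.257 -0.35 -0.05 0 0 -0.537; 0 0.257 -0.35 -0.05 0 0 -0.537; 0 0.257 -0.35 -0.05 0 0 -0.537; 0 0.257 -0.35 -0.05 0 0 -0.537; 0 0.257 -0.35 -0.05 0 0 -0.537; 0 0.257 -0.35 -0.05 0 0 -0.537", "grip_force": 40}}

```text
t: 0.77
ee_pos: [0.3746, 0.278, 0.2066]
tool_rot: [-1.297, -2.861, 0.002]
force: [0.7, 1.1, 0.8]
grip_width: 0.0854
```

Request:
{"op": "arm_command", "data": {"increments": "0 0.06 -0.081 -0.09 0 0 0; 0 0.06 -0.081 -0.09 0 0 0; 0 0.06 -0.081 -0.09 0 0 0; 0 0.06 -0.081 -0.09 0 0 0; 0 0.06 -0.081 -0.09 0 0 0; 0 0.06 -0.081 -0.09 0 0 0"}}

```text
t: 1.27
ee_pos: [0.4343, 0.1972, 0.1166]
tool_rot: [-1.298, -2.86, 0.002]
force: [0.3, 0.4, 0.2]
grip_width: 0.0853
```

Run:
```python
from h import *
s=env.sense(); print(s['t'],s['ee_pos'].round(4) if hasattr(s['ee_pos'],'round') else s['ee_pos'],s['tool_rot'],s['force'])
for p in [(331,235),(284,195)]:
  for z in (.025,.038): print(at_z('top',*p,z))
# decoy: top face corners scene & top
for p in [(287,304.5),(301.5,313),(294,327.5),(279.5,319)]: print('d s',[at_z('scene',*p,z).round(3)[:2].tolist() for z in (.02,.03,.038)])
for p in [(323.5,230.5),(336,229.5),(337.5,242),(325,243.5)]: print('d t',[at_z('top',*p,z).round(3)[:2].tolist() for z in (.02,.03,.038)])
for w in (378,178): pass
print('dial ctr', [ (x,) for x in [tri((378,178),(360.5,144.5))]])
```

```text
1.2667 [0.4343 0.1972 0.1166] [-1.29761700e+00 -2.85970577e+00  2.24918865e-03] [0.27954649 0.42940983 0.23969127]
[0.43209466 0.05490454 0.025     ]
[0.43057194 0.05718623 0.038     ]
[0.5468091  0.20320381 0.025     ]
[0.54416639 0.20403762 0.038     ]
d s [[0.445, 0.081], [0.441, 0.079], [0.438, 0.077]]
d s [[0.45, 0.045], [0.446, 0.043], [0.443, 0.042]]
d s [[0.413, 0.039], [0.409, 0.037], [0.406, 0.036]]
d s [[0.408, 0.074], [0.404, 0.072], [0.401, 0.07]]
d t [[0.445, 0.077], [0.444, 0.079], [0.443, 0.08]]
d t [[0.45, 0.039], [0.449, 0.041], [0.448, 0.043]]
d t [[0.413, 0.034], [0.412, 0.036], [0.411, 0.037]]
d t [[0.406, 0.072], [0.405, 0.073], [0.404, 0.074]]
dial ctr [((array([0.62743833, 0.03816253, 0.31621027]), np.float64(0.000531883311651741)),)]
```

Request:
{"op": "arm_command", "data": {"increments": "0 0.001 0 -0.04 0 0 0; 0 0.001 0 -0.07 0 0 0; 0 0.001 0 -0.09 0 0 0; 0 0.001 0 -0.1 0 0 0; 0 0.001 0 -0.1 0 0 0; 0 0.001 0 -0.1 0 0 0"}}

```text
t: 1.77
ee_pos: [0.4353, 0.198, 0.0175]
tool_rot: [-1.296, -2.861, 0.001]
force: [-0.5, 0.6, 0.9]
grip_width: 0.0851
```

Request:
{"op": "arm_command", "data": {"increments": "0.6 0 0 0 0 0 0; 0.6 0 0 0 0 0 0; 0.6 0 0 0 0 0 0; 0.6 0 0 0 0 0 0; 0.6 0 0 0 0 0 0; 0.6 0 0 0 0 0 0"}}

```text
t: 2.27
ee_pos: [0.4358, 0.1985, 0.0188]
tool_rot: [1.296, 2.861, 0.001]
force: [-1.3, 1.4, 18.4]
grip_width: 0.0525
```

Run:
```python
from h import *
snap('b'); crop('b_scene','b1',190,190,310,310,6); crop('b_top','b2',240,180,330,270,6); print(env.sense()['grip_width'],env.sense()['force'])
```

```text
0.05262938313773344 [-0.82283839  1.09954126 18.50851154]
```

View pics/b1.png

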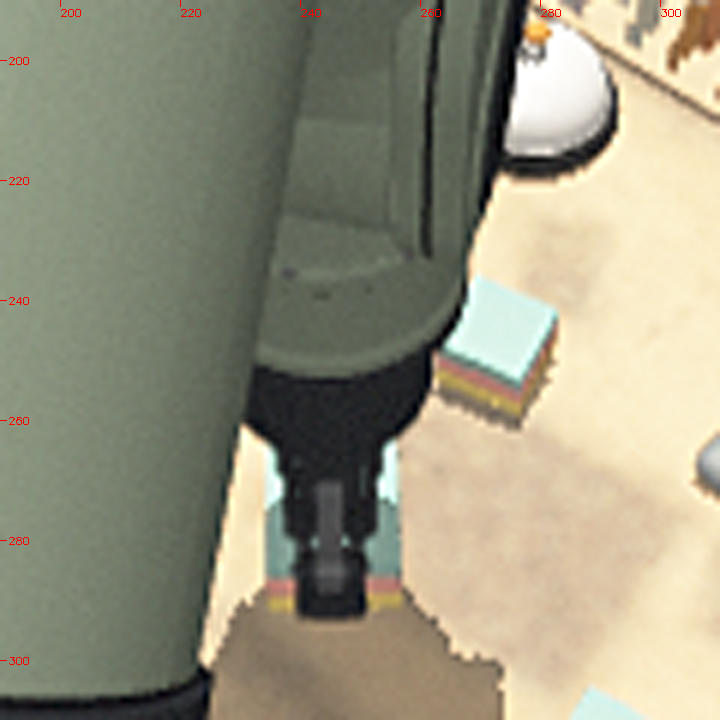

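View pics/b2.png

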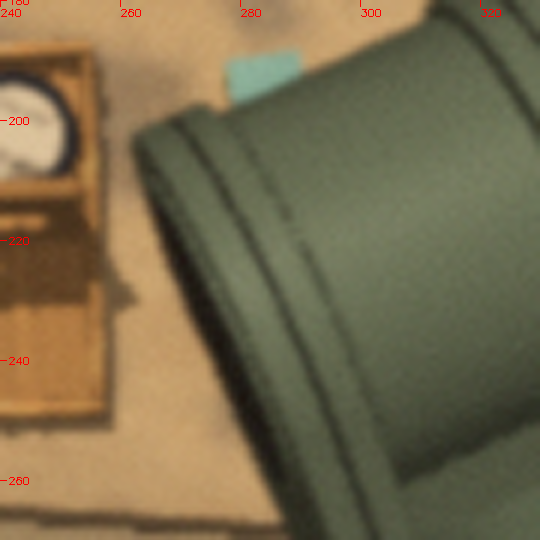

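The fingers straddle the block, but the tips seem to bear on the counter (18 N upward). I'll reopen, go up about 7 mm and close again.

Request:
{"op": "arm_command", "data": {"increments": "0.05 0 0 0.007 0 0 0; 0.05 0 0 0.007 0 0 0; 0.05 0 0 0.007 0 0 0; 0.05 0 0 0.007 0 0 0; 0.05 0 0 0.007 0 0 0"}}

```text
t: 2.78
ee_pos: [0.4358, 0.1985, 0.0257]
tool_rot: [1.296, 2.862, 0.001]
force: [-0.3, 0.1, 0.4]
grip_width: 0.0808
```

Request:
{"op": "arm_command", "data": {"increments": "0.6 0 0 0 0 0 0; 0.6 0 0 0 0 0 0; 0.6 0 0 0 0 0 0; 0.6 0 0 0 0 0 0; 0.6 0 0 0 0 0 0; 0.6 0 0 0 0 0 0"}}

```text
t: 3.28
ee_pos: [0.4358, 0.1985, 0.0258]
tool_rot: [1.296, 2.862, 0.002]
force: [-0.4, 1.0, 4.5]
grip_width: 0.0519
```

The grip reads 52 mm where 61 mm is specified, and my triangulated top edges also came out near 51 mm. Before lifting I'll re-measure all three blocks and search the pictures for a larger one.

Run:
```python
from h import *
im=cv2.imread('pics/a_top.png'); hsv=cv2.cvtColor(im,cv2.COLOR_BGR2HSV)
for nm in('top','scene'):
    im=cv2.imread(f'pics/a_{nm}.png'); hsv=cv2.cvtColor(im,cv2.COLOR_BGR2HSV)
    m=cv2.inRange(hsv,(75,40,90),(95,160,255)); n,l,st,c=cv2.connectedComponentsWithStats(m)
    for i in range(1,n):
        if st[i,4]>40:
            ct=np.argwhere(l==i)[:,::-1].astype(np.float32)
            w=np.array([at_z(nm,u,v,.038)[:2]*1000 for u,v in ct],np.float32)
            print(nm,st[i],c[i].round(1),cv2.minAreaRect(w))
# height: front face vertical edges in scene: top (234,283.8)->bottom (234,294.5)
for p,q in [((234,283.8),(234,295)),((256,283.8),(255.5,295)),((279.5,319),(279.7,326.5))]:
    b=at_z('scene',*q,0); print(b,[ (z,proj('scene',[b[0],b[1],z])[0].round(1).tolist()) for z in (.025,.03,.035,.04)])
cv2.imwrite('pics/a_big.png',cv2.resize(cv2.imread('pics/a_scene.png')[40:240,0:260],None,fx=3,fy=3)[:600,:800])
cv2.imwrite('pics/a_big2.png',cv2.resize(cv2.imread('pics/a_top.png')[130:280,310:512],None,fx=4,fy=4)[:600,:800])
```

```text
scene [ 249    9   35   60 1192] [265.8  38. ] ((1400.583984375, 899.6947021484375), (558.2767333984375, 152.8110809326172), 38.037471771240234)
scene [239  67  10  34 129] [243.6  85.3] ((1041.037109375, 726.3818359375), (225.31777954101562, 29.716777801513672), 38.44432830810547)
scene [250  77   6  34  71] [252.2  92.7] ((1010.4586181640625, 659.9237670898438), (212.56109619140625, 11.537961959838867), 36.26273727416992)
scene [503 162   9  14  42] [508.4 168.9] ((1205.1495361328125, -176.51939392089844), (13.435158729553223, 71.98942565917969), 86.24085998535156)
scene [125 173  25  35 275] [135.8 189.5] ((436.8359375, 600.694091796875), (128.96034240722656, 26.20604133605957), 27.79508399963379)
scene [263 237  20  17  86] [272.5 244.8] ((538.9611206054688, 196.57611083984375), (38.69731521606445, 37.424034118652344), 11.821837425231934)
scene [234 264  22  21 152] [245.5 274.8] ((433.937255859375, 197.23867797851562), (51.65242004394531, 49.181514739990234), 40.36995315551758)
scene [281 305  22  24 110] [291.7 316. ] ((422.8811950683594, 54.697418212890625), (38.135780334472656, 37.096778869628906), 9.388049125671387)
[0.39165291 0.1937449  0.        ] [(0.025, [233.7, 290.1]), (0.03, [233.6, 289.1]), (0.035, [233.6, 288.1]), (0.04, [233.5, 287.1])]
[0.42428952 0.15533811 0.        ] [(0.025, [255.7, 290.1]), (0.03, [255.7, 289.1]), (0.035, [255.8, 288.1]), (0.04, [255.8, 287.1])]
[0.40192228 0.06727979 0.        ] [(0.025, [280.5, 322.1]), (0.03, [280.6, 321.2]), (0.035, [280.8, 320.3]), (0.04, [281.0, 319.3])]
```

View pics/a_big.png

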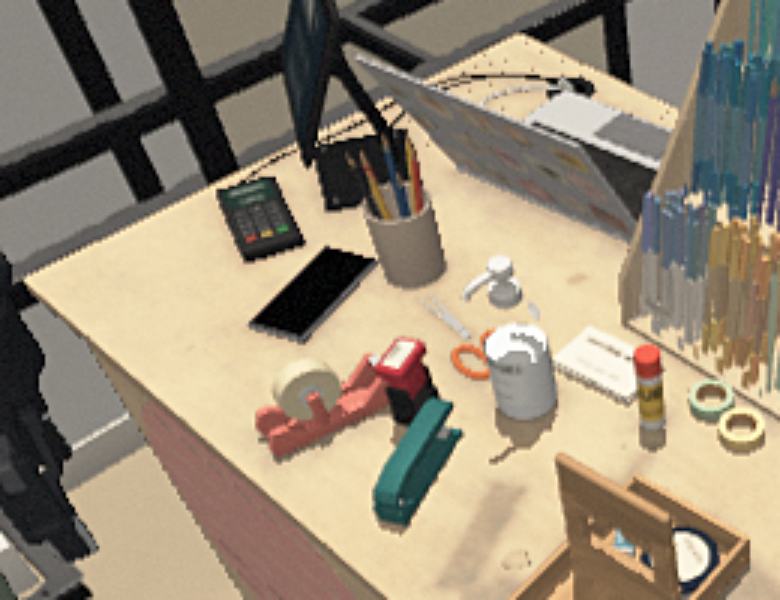

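View pics/a_big2.png

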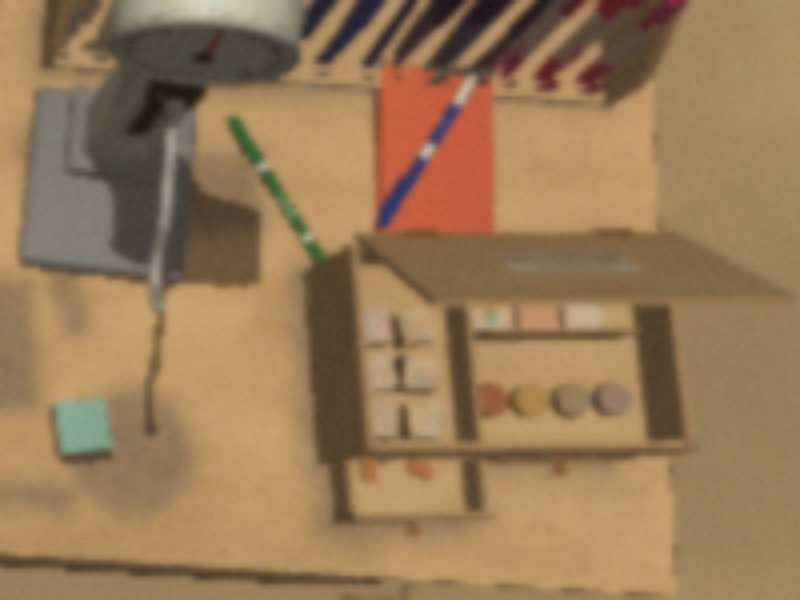

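There is no other teal block anywhere, so this is the largest: about 51 mm against about 38 mm for the other two. It also stands where the text puts it. I'll lift it.

Request:
{"op": "arm_command", "data": {"increments": "0.6 0 0 0.01 0 0 0; 0.6 0 0 0.04 0 0 0; 0.6 0 0 0.08 0 0 0; 0.6 0 0 0.11 0 0 0; 0.6 0 0 0.11 0 0 0; 0.6 0 0 0.11 0 0 0"}}

```text
t: 3.78
ee_pos: [0.4362, 0.1987, 0.1374]
tool_rot: [1.296, 2.86, 0.005]
force: [0.2, 0.0, -1.0]
grip_width: 0.052
```

Run:
```python
from h import *
snap('d'); crop('d_scene','d1',150,170,320,310,4); s=env.sense(); print(s['grip_width'],s['force'])
```

```text
0.05214515021563904 [-0.35355264  0.96189932 -1.88111071]
```

View pics/d1.png

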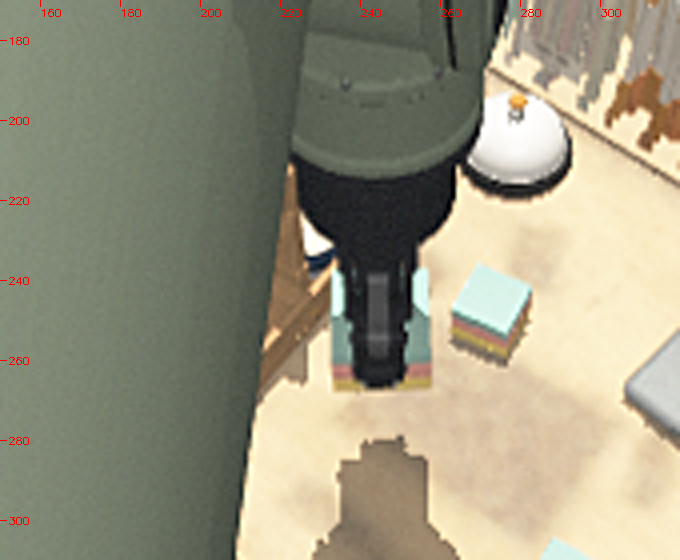

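The block is held and lifted level at (245,255). Next: carry it over the near bay, turning +54°.

Request:
{"op": "arm_command", "data": {"increments": "0.6 -0.028 0.144 0 0 0 0.941; 0.6 -0.028 0.144 0 0 0 0.941; 0.6 -0.028 0.144 0 0 0 0.941; 0.6 -0.028 0.144 0 0 0 0.941; 0.6 -0.028 0.144 0 0 0 0.941; 0.6 -0.028 0.144 0 0 0 0.941; 0.6 -0.028 0.144 0 0 0 0.941; 0.6 -0.028 0.144 0 0 0 0.941"}}

```text
t: 4.55
ee_pos: [0.4071, 0.342, 0.1342]
tool_rot: [0.154, -3.135, 0.002]
force: [-0.7, -0.3, -0.7]
grip_width: 0.0518
```

Run:
```python
from h import *
snap('e'); crop('e_scene','e1',140,140,300,300,5);crop('e_top','e2',190,150,330,280,5); s=env.sense(); print(s['grip_width'],s['ee_pos'],s['tool_rot'])
```

```text
0.05211292050356699 [0.40716098 0.34193837 0.13431604] [ 1.43612900e-01 -3.13588551e+00  1.18887210e-03]
```

View pics/e1.png

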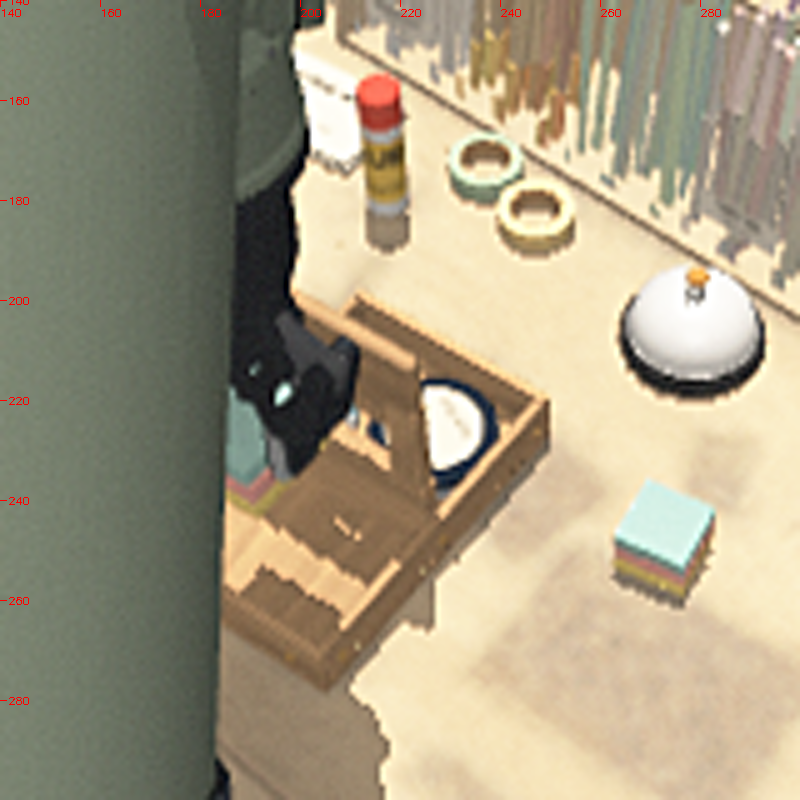

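View pics/e2.png

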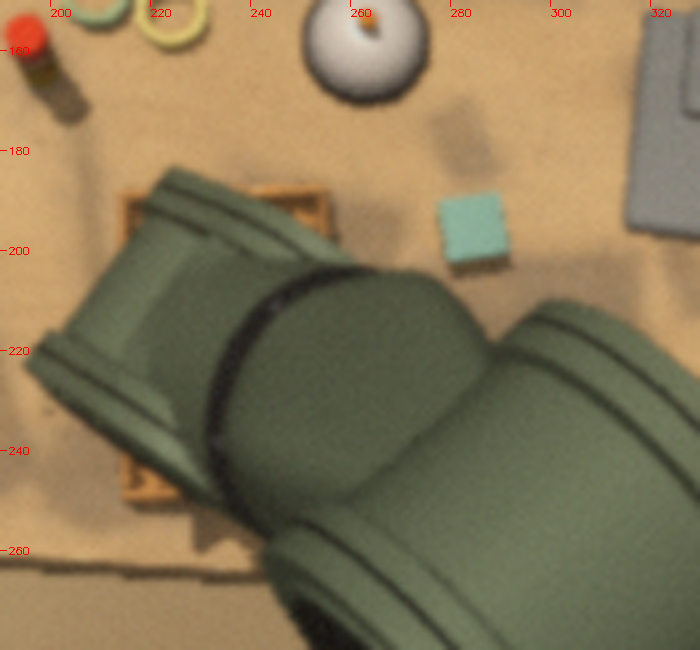

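Request:
{"op": "arm_command", "data": {"increments": "0.6 0.001 0.001 -0.02 0 0 0; 0.6 0.001 0.001 -0.05 0 0 0; 0.6 0.001 0.001 -0.08 0 0 0; 0.6 0.001 0.001 -0.095 0 0 0; 0.6 0.001 0.001 -0.099 0 0 0; 0.6 0.001 0.001 -0.101 0 0 0; 0.6 0.001 0.001 -0.102 0 0 0; 0.6 0.001 0.001 -0.102 0 0 0"}}

```text
t: 5.32
ee_pos: [0.4085, 0.3431, 0.033]
tool_rot: [0.142, -3.137, 0.0]
force: [0.4, 0.9, -0.6]
grip_width: 0.052
```

Request:
{"op": "arm_command", "data": {"increments": "0.6 0 0 -0.001 0 0 0; 0.6 0 0 -0.0012 0 0 0; 0.2 0 0 -0.0012 0 0 0; 0.2 0 0 -0.0012 0 0 0; 0.2 0 0 -0.0012 0 0 0; 0.2 0 0 -0.0012 0 0 0; 0.2 0 0 -0.0012 0 0 0; 0.2 0 0 -0.0012 0 0 0"}}

```text
t: 5.98
ee_pos: [0.4085, 0.3432, 0.0319]
tool_rot: [0.142, -3.137, 0.0]
force: [0.1, -0.4, 0.2]
grip_width: 0.0678
```

Request:
{"op": "arm_command", "data": {"increments": "0.2 0 0 0.02 0 0 0; 0.2 0 0 0.06 0 0 0; 0.2 0 0 0.1 0 0 0; 0.2 0 0 0.14 0 0 0; 0.2 0 0 0.18 0 0 0; 0.2 0 0 0.18 0 0 0"}}

```text
t: 6.48
ee_pos: [0.4098, 0.3445, 0.2184]
tool_rot: [-0.142, 3.133, 0.009]
force: [1.1, 1.1, 1.0]
grip_width: 0.0686
```

Run:
```python
from h import *
snap('f'); crop('f_scene','f1',140,140,300,300,5); s=env.sense(); print(s['grip_width'],s['ee_pos'],s['tool_rot'],s['force'])
```

```text
0.06838907530238444 [0.40880259 0.34329134 0.21302892] [-1.41988405e-01  3.13804543e+00  1.95444027e-03] [ 0.67423189  1.16460492 -0.63244771]
```

View pics/f1.png

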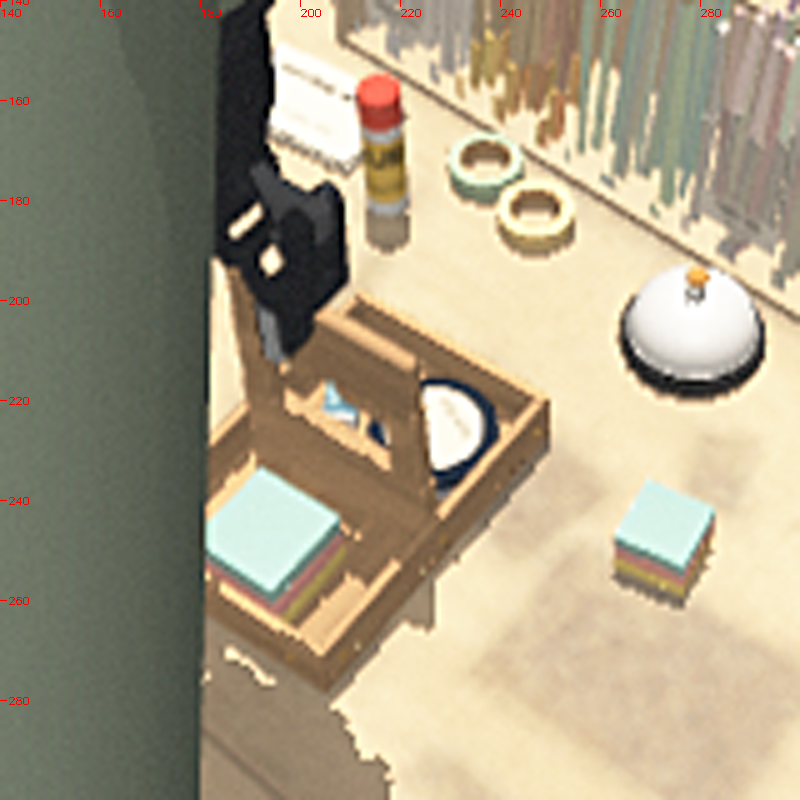

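The block stands in the near bay with its top face at (193,245), and the tray hasn't moved. Checking joint margins before turning for the bar.

Run:
```python
from h import *
s=env.sense(); print(np.round(s['joints'],2))
crop('a_scene','g1',180,185,230,220,15)
print([at_z('scene',*p,.155).round(4) for p in [(184.5,192),(222.5,212)]])
```

```text
[-0.62  0.69 -0.25  1.68  0.22  0.8   0.69]
[array([0.4564, 0.403 , 0.155 ]), array([0.4709, 0.2939, 0.155 ])]
```

View pics/g1.png

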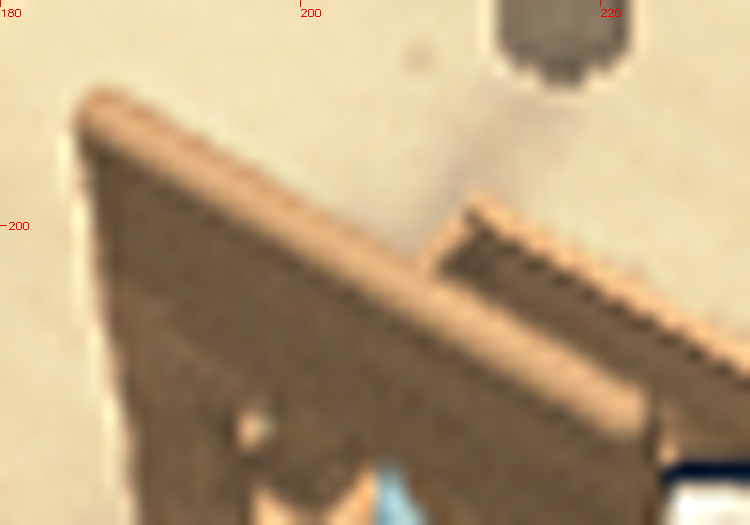

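Request:
{"op": "arm_command", "data": {"increments": "0.3 0.055 0.005 -0.01 0 0 -1.571; 0.3 0.055 0.005 -0.01 0 0 -1.571; 0.3 0.055 0.005 -0.01 0 0 -1.571; 0.3 0.055 0.005 -0.01 0 0 -1.571; 0.3 0.055 0.005 -0.01 0 0 -1.571; 0.3 0.055 0.005 -0.01 0 0 -1.571; 0.3 0.055 0.005 -0.01 0 0 -1.571; 0.3 0.055 0.005 -0.01 0 0 -1.571"}}

```text
t: 7.25
ee_pos: [0.4635, 0.3479, 0.2016]
tool_rot: [-1.388, -2.818, 0.003]
force: [-0.1, 0.3, -0.1]
grip_width: 0.0598
```

Request:
{"op": "arm_command", "data": {"increments": "0.3 0 0 0 0 0 -0.58; 0.3 0 0 0 0 0 -0.58; 0.3 0 0 0 0 0 -0.58; 0.3 0 0 0 0 0 -0.58; 0.3 0 0 0 0 0 -0.58; 0.3 0 0 0 0 0 -0.58"}}

```text
t: 7.75
ee_pos: [0.463, 0.3477, 0.2002]
tool_rot: [-2.141, -2.299, 0.006]
force: [-0.3, 1.2, -0.4]
grip_width: 0.0599
```

```bash
cat >> h.py <<'E'
def yaw():
    from scipy.spatial.transform import Rotation as R
    s=env.sense(); M=R.from_rotvec(s['tool_rot']).as_matrix(); return np.degrees(np.arctan2(M[1,1],M[0,1])), M[:,2]
E
python3 - <<'E'
from h import *
s=env.sense(); print(yaw(),s['ee_pos'],s['joints'].round(2),s['force'],s['moment'])
E
```

```text
(np.float64(4.065362250217257), array([-0.00291951, -0.00263699, -0.99999226])) [0.46299725 0.34773261 0.20021568] [-0.81  0.78  0.22  1.53 -0.2   0.86 -0.45] [-0.25540345  1.24833145 -0.38191316] [-0.02964488 -0.04991509  0.01661947]
```

Request:
{"op": "arm_command", "data": {"increments": "0.3 0.001 0 -0.02 0 0 0.02; 0.3 0.001 0 -0.04 0 0 0.02; 0.3 0.001 0 -0.055 0 0 0.02; 0.3 0.001 0 -0.058 0 0 0.02; 0.3 0.001 0 -0.058 0 0 0.02; 0.3 0.001 0 -0.058 0 0 0.02"}}

```text
t: 8.25
ee_pos: [0.4642, 0.3477, 0.1426]
tool_rot: [-2.117, -2.321, 0.006]
force: [0.8, 0.2, 0.5]
grip_width: 0.0596
```

Run:
```python
from h import *
snap('i'); crop('i_scene','i1',140,140,300,300,5); s=env.sense(); print(yaw(),s['ee_pos'],s['force'])
```

```text
(np.float64(5.254045438117612), array([-0.00193443, -0.00212466, -0.99999587])) [0.46431542 0.34786344 0.14301782] [ 0.22443721 -0.28627432  0.17883265]
```

View pics/i1.png

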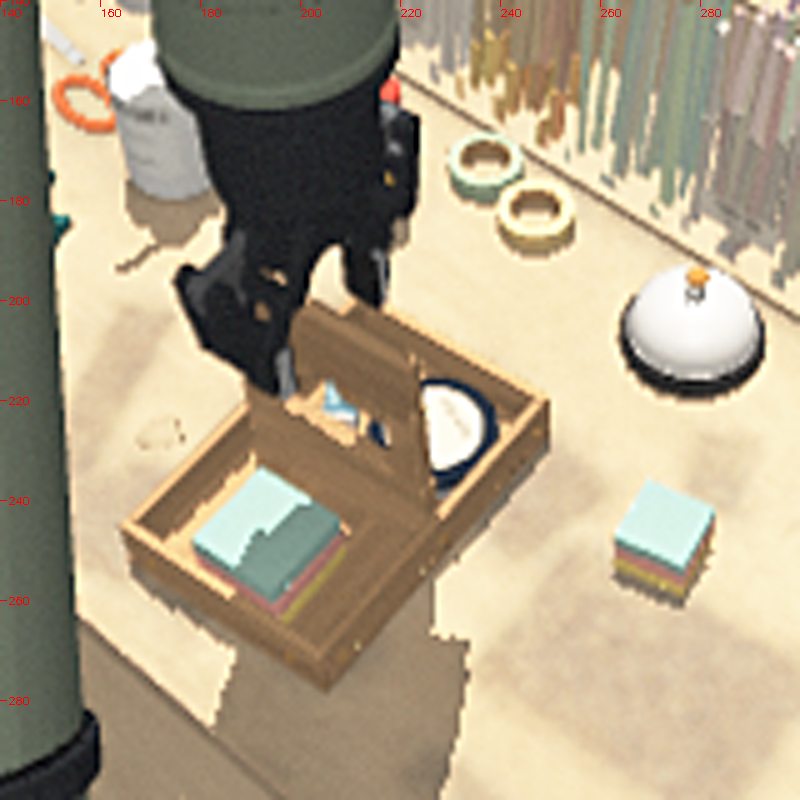

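The fingers straddle the bar mid-width, and the block sits flat in the near bay. Close on the bar.

Request:
{"op": "arm_command", "data": {"increments": "1 0 0 0 0 0 0; 1 0 0 0 0 0 0; 1 0 0 0 0 0 0; 1 0 0 0 0 0 0; 1 0 0 0 0 0 0; 1 0 0 0 0 0 0; 1 0 0 0 0 0 0; 1 0 0 0 0 0 0", "grip_force": 80}}

```text
t: 9.02
ee_pos: [0.4641, 0.3478, 0.1428]
tool_rot: [-2.117, -2.321, 0.006]
force: [0.5, -0.7, -5.7]
grip_width: 0.0083
```

Run:
```python
from h import *
s=env.sense(); print(yaw(),s['ee_pos'],s['force'],s['moment'],s['grip_width'])
w=np.array([at_z('scene',*p,.044) for p in [(192,233.5),(207,244.5),(193,259.5),(178,249)]]); m=w.mean(0)
d=m[:2]-[.4635,.348]; a=np.radians(5.2); print(w.round(3),m,'tray frame',d@[np.cos(a),np.sin(a)],d@[-np.sin(a),np.cos(a)])
```

```text
(np.float64(5.262703097203378), array([-0.00261303, -0.00252601, -0.9999934 ])) [0.46405007 0.3477911  0.14275284] [ 0.52457874 -0.65251848 -5.7180292 ] [ 0.03531868 -0.01795512 -0.04584552] 0.00832165206192251
[[0.431 0.369 0.044]
 [0.432 0.317 0.044]
 [0.381 0.313 0.044]
 [0.377 0.362 0.044]] [0.40523871 0.34037238 0.044     ] tray frame -0.05871281778834684 -0.002315857207505127
```

Request:
{"op": "arm_command", "data": {"increments": "1 0 0 0.004 0 0 0; 1 0 0 0.008 0 0 0; 1 0 0 0.014 0 0 0; 1 0 0 0.02 0 0 0; 1 0 0 0.026 0 0 0; 1 0 0 0.03 0 0 0; 1 0 0 0.03 0 0 0; 1 0 0 0.03 0 0 0"}}

```text
t: 9.68
ee_pos: [0.4641, 0.3478, 0.1729]
tool_rot: [-2.117, -2.321, 0.005]
force: [-0.1, -0.3, -6.6]
grip_width: 0.0086
```

Run:
```python
from h import *
snap('j'); crop('j_scene','j1',140,140,300,300,5); s=env.sense(); print(yaw(),s['ee_pos'],s['force'],s['moment'],s['grip_width'])
```

```text
(np.float64(5.264330879467626), array([-0.00290446, -0.00273774, -0.99999203])) [0.46394302 0.34774088 0.17251071] [ 0.45721858  0.55040904 -6.03903377] [-0.00585677 -0.00424839 -0.0045303 ] 0.008475860877979274
```

View pics/j1.png

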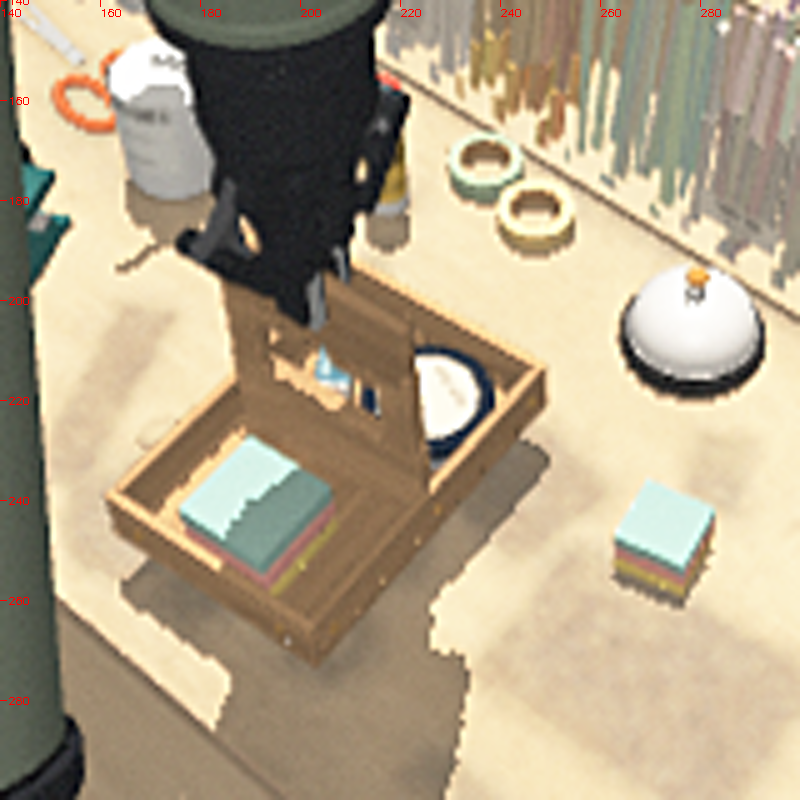

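It holds level; the load reads about 6 N, so I expect about 60 mm of sink. Raise to the threading height.

Request:
{"op": "arm_command", "data": {"increments": "1 0 -0.002 0.01 0 0 -0.01; 1 -0.002 -0.008 0.03 0 0 -0.03; 1 -0.004 -0.018 0.05 0 0 -0.05; 1 -0.006 -0.034 0.07 0 0 -0.07; 1 -0.008 -0.052 0.09 0 0 -0.1; 1 -0.01 -0.072 0.108 0 0 -0.12; 1 -0.012 -0.09 0.12 0 0 -0.14; 1 -0.013 -0.105 0.125 0 0 -0.15"}}

```text
t: 10.45
ee_pos: [0.4511, 0.2413, 0.2996]
tool_rot: [-2.287, -2.153, 0.003]
force: [0.4, -0.2, -5.4]
grip_width: 0.0085
```

Run:
```python
from h import *
s=env.sense(); print(yaw(),s['ee_pos'],s['force'],s['joints'].round(2),s['grip_width'])
```

```text
(np.float64(-3.4603583018261777), array([-0.00141513, -0.00126583, -0.9999982 ])) [0.45105854 0.24132251 0.29959092] [ 0.44224545 -0.17325819 -5.43528926] [-0.71  0.56  0.28  1.63 -0.18  0.98 -0.43] 0.008542341275535468
```

Request:
{"op": "arm_command", "data": {"increments": "1 -0.001 -0.012 0 0 0 -0.01; 1 -0.004 -0.037 0 0 0 -0.01; 1 -0.006 -0.07 0 0 0 -0.01; 1 -0.008 -0.105 0 0 0 -0.01; 1 -0.01 -0.14 0 0 0 -0.01; 1 -0.012 -0.168 0 0 0 -0.01; 1 -0.013 -0.185 0 0 0 -0.01; 1 -0.013 -0.191 0 0 0 -0.01"}}

```text
t: 11.12
ee_pos: [0.4376, 0.0474, 0.2993]
tool_rot: [2.302, 2.138, -0.005]
force: [0.3, 1.4, -5.1]
grip_width: 0.0087
```

Request:
{"op": "arm_command", "data": {"increments": "1 0 0 0 0 0 0; 1 0 0 0 0 0 0"}}

```text
t: 11.28
ee_pos: [0.4374, 0.0474, 0.299]
tool_rot: [-2.302, -2.137, 0.005]
force: [-0.3, 1.3, -5.4]
grip_width: 0.0088
```

Run:
```python
from h import *
snap('k'); crop('k_scene','k1',210,150,380,320,4); crop('k_top','k2',280,130,400,270,4);s=env.sense(); print(s['t'],yaw(),s['ee_pos'],s['force'],s['joints'].round(2),s['grip_width'])
```

```text
11.3833 (np.float64(-4.166927941231187), array([-0.00248947, -0.00182711, -0.99999523])) [0.4375453  0.04832528 0.2990701 ] [ 0.12538624  0.59287404 -5.78128384] [-0.36  0.45  0.28  1.85 -0.16  0.86 -0.07] 0.008642238426085818
```

View pics/k1.png

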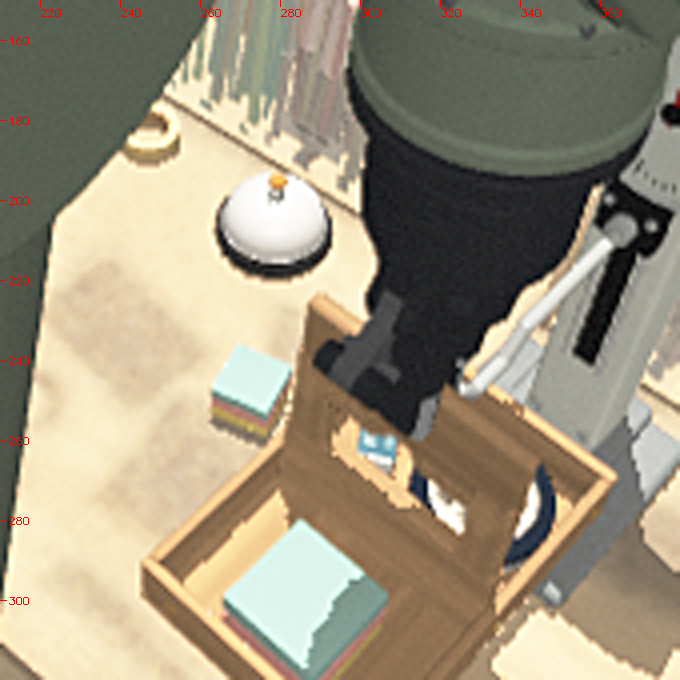

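View pics/k2.png

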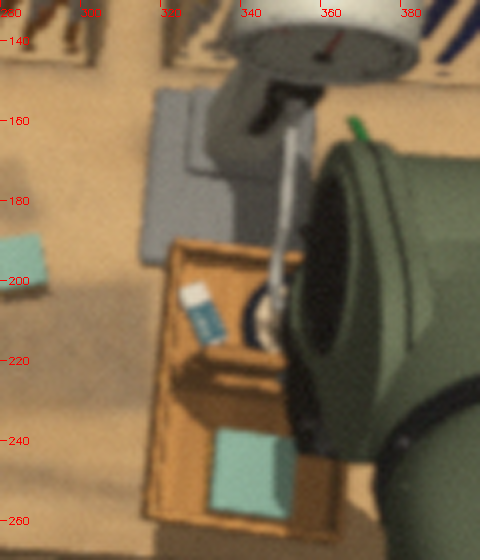

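Run:
```python
from h import *
crop('k_scene','k3',280,215,370,290,8)
zt=.155+.1562; zw=.035+.1562
c,s=np.cos(np.radians(-4.1)),np.sin(np.radians(-4.1)); ee=np.array([.4375,.0483])
def T(w): d=w[:2]-ee; return [round(float(x)*1000,1) for x in (d@[c,s],d@[-s,c])]
for p in [(289.5,224),(343.7,265.5)]: w=at_z('scene',*p,zt); print('bar',w.round(4),T(w))
for p in [(246.3,291.3),(363.8,269.5)]: w=at_z('scene',*p,zw); print('wall s',w.round(4),T(w))
for p in [(322.5,190),(317,259),(365,264.5)]: w=at_z('top',*p,zw); print('wall t',w.round(4),T(w))
w=at_z('top',331.5,217,zt);print('bar t',w,T(w))
# predicted pixels of hook / slot
for n in('scene','top'):
    for nm,X in (('seat',[.509,.046,.23]),('tip',[.482,.048,.248])): print(n,nm,proj(n,X).round(1))
```

```text
bar [0.4406 0.1021 0.3112] [-0.8, 53.9]
bar [ 0.431  -0.0069  0.3112] [-2.5, -55.5]
wall s [0.3471 0.117  0.1912] [-95.1, 62.0]
wall s [ 0.5237 -0.0229  0.1912] [91.0, -64.9]
wall t [0.5335 0.1101 0.1912] [91.3, 68.5]
wall t [0.3472 0.1192 0.1912] [-95.1, 64.3]
wall t [ 0.3409 -0.0067  0.1912] [-92.4, -61.8]
bar t [0.44194946 0.10499948 0.3112    ] [0.4, 56.9]
scene seat [[331.8 243. ]]
scene tip [[324.6 246.6]]
top seat [[349.1 197.6]]
top tip [[349.7 206.5]]
```

View pics/k3.png

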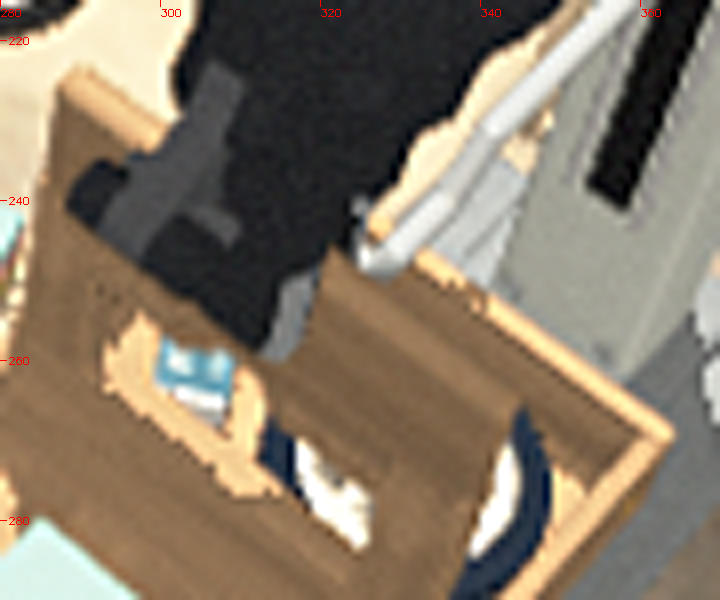

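The board is centred on the TCP to about 1.5 mm, and the slot is open at (293–327, 255–283). I'll align y with the hook line and approach to just in front of the tip.

Request:
{"op": "arm_command", "data": {"increments": "1 0.003 0.001 0 0 0 0; 1 0.008 0.0015 0 0 0 0; 1 0.014 0.0015 0 0 0 0; 1 0.02 0.001 0 0 0 0; 1 0.025 0.0007 0 0 0 0; 1 0.028 0.0005 0 0 0 0; 1 0.03 0.0005 0 0 0 0; 1 0.03 0.0005 0 0 0 0"}}

```text
t: 12.05
ee_pos: [0.4679, 0.0487, 0.299]
tool_rot: [-2.301, -2.139, 0.005]
force: [0.1, 0.3, -5.7]
grip_width: 0.0084
```

Run:
```python
from h import *
snap('l'); crop('l_scene','l1',280,200,370,300,7); crop('l_top','l2',300,140,380,250,5);s=env.sense(); print(s['t'],yaw(),s['ee_pos'],s['force'],s['moment'])
```

```text
12.15 (np.float64(-4.165030980029842), array([-0.00268567, -0.00184304, -0.9999947 ])) [0.46741695 0.04879261 0.29905041] [-0.4743484   0.93325292 -6.50465406] [ 0.01119866 -0.00522168 -0.02495842]
```

View pics/l1.png

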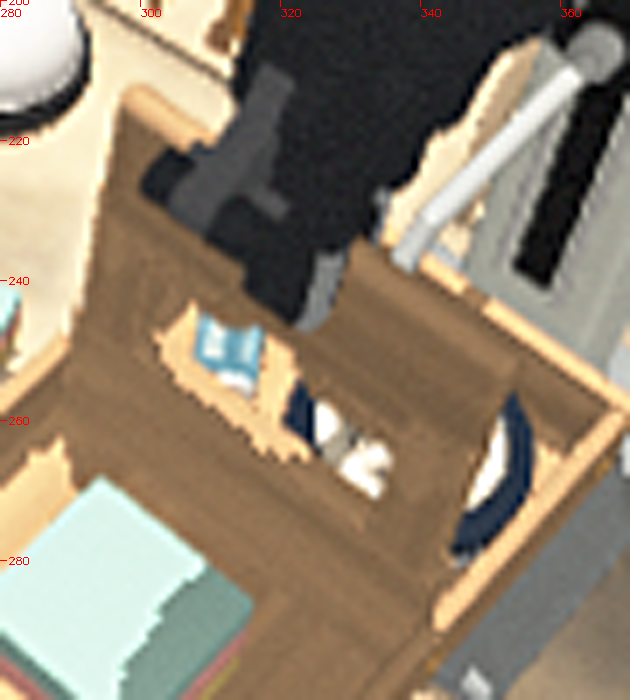

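View pics/l2.png

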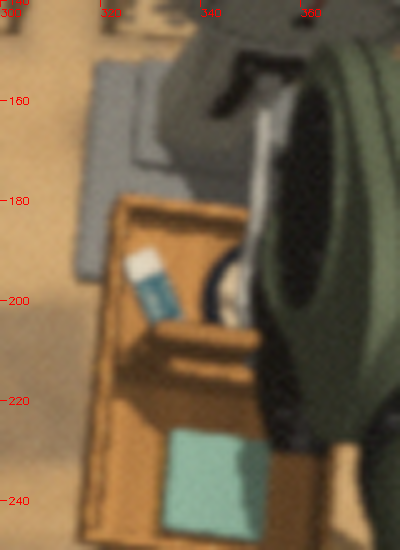

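Request:
{"op": "arm_command", "data": {"increments": "1 0.003 0 0 0 0 0; 1 0.006 -0.0004 0 0 0 0; 1 0.009 -0.0006 0 0 0 0; 1 0.012 -0.0008 0 0 0 0; 1 0.015 -0.001 0 0 0 0; 1 0.018 -0.0012 0 0 0 0; 1 0.02 -0.0014 0 0 0 0; 1 0.02 -0.0014 0 0 0 0"}}

```text
t: 12.82
ee_pos: [0.4878, 0.0473, 0.299]
tool_rot: [-2.301, -2.139, 0.005]
force: [-0.8, 0.8, -7.2]
grip_width: 0.0085
```

Run:
```python
from h import *
snap('m'); crop('m_scene','m1',290,180,390,280,7); s=env.sense(); print(s['t'],yaw(),s['ee_pos'],s['force'],s['moment'])
```

```text
12.9167 (np.float64(-4.1731048816887055), array([-0.00286056, -0.00186483, -0.99999417])) [0.48735659 0.04737222 0.29900505] [ 0.59904882  0.03140809 -7.13412531] [ 0.01454628 -0.00104202  0.03894092]
```

View pics/m1.png

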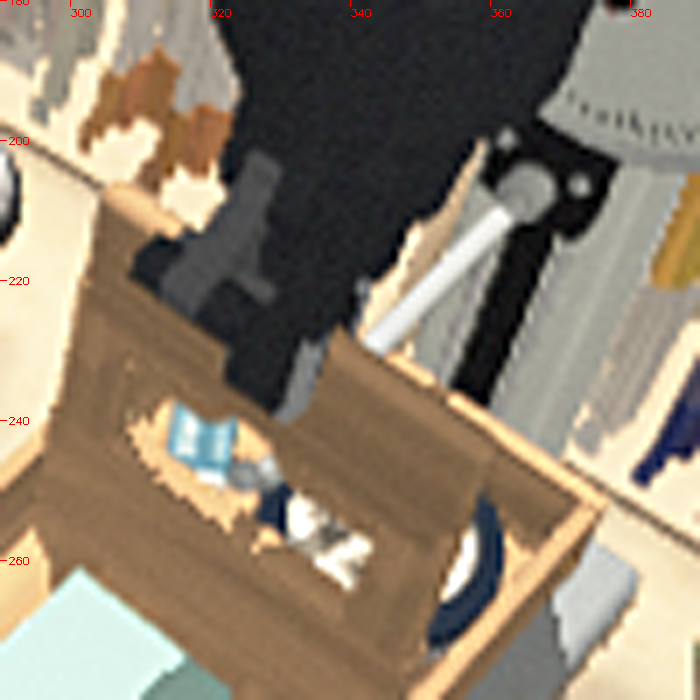

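The hook tip shows through the middle of the slot at about (326,247), with no contact force. Continue to the seat.

Request:
{"op": "arm_command", "data": {"increments": "1 0.003 0 0 0 0 0; 1 0.006 -0.0004 0 0 0 0; 1 0.009 -0.0006 0 0 0 0; 1 0.012 -0.0008 0 0 0 0; 1 0.015 -0.001 0 0 0 0; 1 0.018 -0.0012 0 0 0 0; 1 0.0215 -0.0014 0 0 0 0; 1 0.0215 -0.0014 0 0 0 0"}}

```text
t: 13.58
ee_pos: [0.5094, 0.0459, 0.2989]
tool_rot: [-2.301, -2.139, 0.005]
force: [1.0, -0.1, -6.6]
grip_width: 0.0086
```

Run:
```python
from h import *
snap('n'); crop('n_scene','n1',290,170,390,270,7); s=env.sense(); print(s['t'],yaw(),s['ee_pos'],s['force'],s['moment'])
c,sn=np.cos(np.radians(-4.1)),np.sin(np.radians(-4.1))
for y,z in [(-38,60),(38,60),(-38,97),(38,97),(-14,97),(14,97),(0,105)]:
    X=np.array([s['ee_pos'][0]-.001-.005*c-y*1e-3*sn, s['ee_pos'][1]-.005*sn+y*1e-3*c, s['ee_pos'][2]-.1428+z*1e-3]); print(y,z,proj('scene',X).round(1))
```

```text
13.6833 (np.float64(-4.177521321655949), array([-0.00309433, -0.00194513, -0.99999332])) [0.50885293 0.04589878 0.29890137] [-0.72785496  0.23939544 -6.25035633] [0.00262495 0.04298557 0.04672604]
-38 60 [[345.5 261.6]]
38 60 [[312.6 237.3]]
-38 97 [[349.8 250.7]]
38 97 [[315.3 226. ]]
-14 97 [[338.5 242.6]]
14 97 [[325.8 233.5]]
0 105 [[332.9 235.5]]
```

View pics/n1.png

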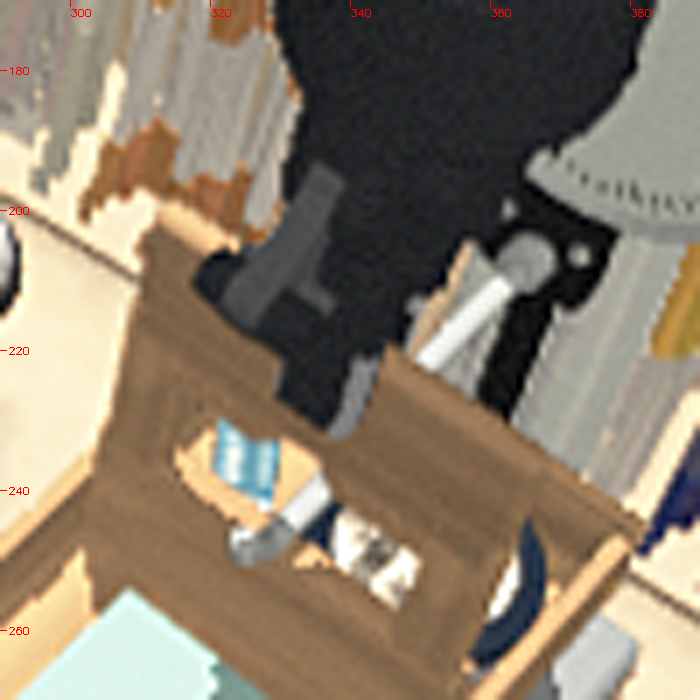

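The hook now passes through the slot with its tip out at (325,248). I'll lower slowly.

Request:
{"op": "arm_command", "data": {"increments": "1 0 0 -0.002 0 0 0; 1 0 0 -0.005 0 0 0; 1 0 0 -0.008 0 0 0; 1 0 0 -0.011 0 0 0; 1 0 0 -0.014 0 0 0; 1 0 0 -0.017 0 0 0; 1 0 0 -0.02 0 0 0; 1 0 0 -0.022 0 0 0"}}

```text
t: 14.35
ee_pos: [0.5088, 0.0459, 0.2765]
tool_rot: [-2.3, -2.138, 0.006]
force: [0.8, -0.7, -5.9]
grip_width: 0.0083
```

Request:
{"op": "arm_command", "data": {"increments": "1 0 0 -0.002 0 0 0; 1 0 0 -0.004 0 0 0; 1 0 0 -0.006 0 0 0; 1 0 0 -0.008 0 0 0; 1 0 0 -0.01 0 0 0; 1 0 0 -0.012 0 0 0; 1 0 0 -0.014 0 0 0; 1 0 0 -0.016 0 0 0"}}

```text
t: 15.02
ee_pos: [0.5088, 0.0459, 0.2603]
tool_rot: [-2.3, -2.138, 0.006]
force: [-0.6, -0.9, -4.8]
grip_width: 0.0088
```

Run:
```python
from h import *
snap('o'); crop('o_scene','o1',290,170,390,270,7); s=env.sense(); print(s['t'],yaw(),s['ee_pos'],s['force'],s['moment'])
```

```text
15.1167 (np.float64(-4.176634465157384), array([-0.00355351, -0.00194735, -0.99999179])) [0.50877581 0.04595538 0.2602363 ] [ 0.42598438  0.21659711 -5.38692966] [ 0.00036277 -0.03760122  0.02101182]
```

View pics/o1.png

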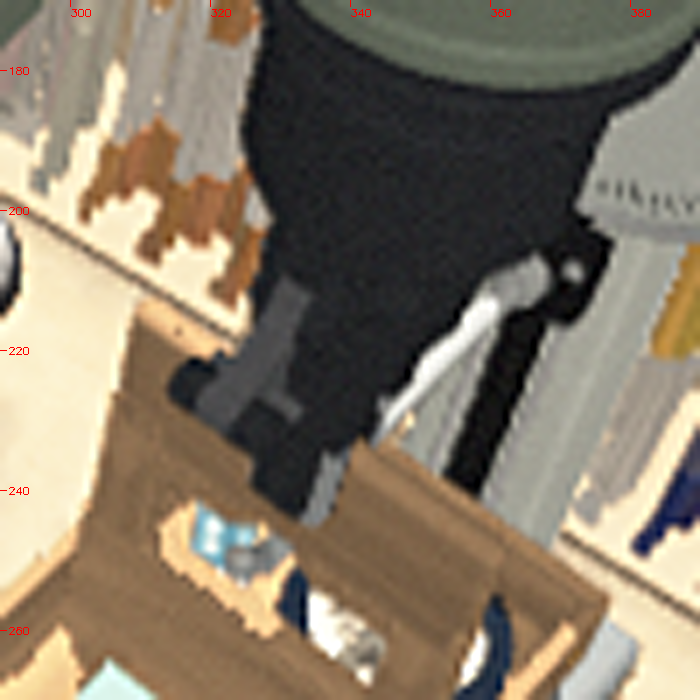

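The hook sits up in the notch and the force is starting to drop. Keep lowering at about 24 mm/s.

Request:
{"op": "arm_command", "data": {"increments": "1 0 0 -0.002 0 0 0; 1 0 0 -0.004 0 0 0; 1 0 0 -0.006 0 0 0; 1 0 0 -0.008 0 0 0; 1 0 0 -0.01 0 0 0; 1 0 0 -0.012 0 0 0; 1 0 0 -0.014 0 0 0; 1 0 0 -0.016 0 0 0"}}

```text
t: 15.78
ee_pos: [0.5088, 0.0459, 0.2441]
tool_rot: [-2.3, -2.138, 0.006]
force: [-0.0, -0.1, -3.7]
grip_width: 0.0084
```

Run:
```python
from h import *
snap('p'); crop('p_scene','p1',290,170,390,270,7); s=env.sense(); print(s['t'],yaw(),s['ee_pos'],s['force'],s['moment'])
```

```text
15.8833 (np.float64(-4.178386861373928), array([-0.00362605, -0.0020483 , -0.99999133])) [0.50881966 0.04592034 0.24398984] [ 0.61336757 -0.0463249  -2.76143315] [-0.01273913 -0.14314458 -0.06954701]
```

View pics/p1.png

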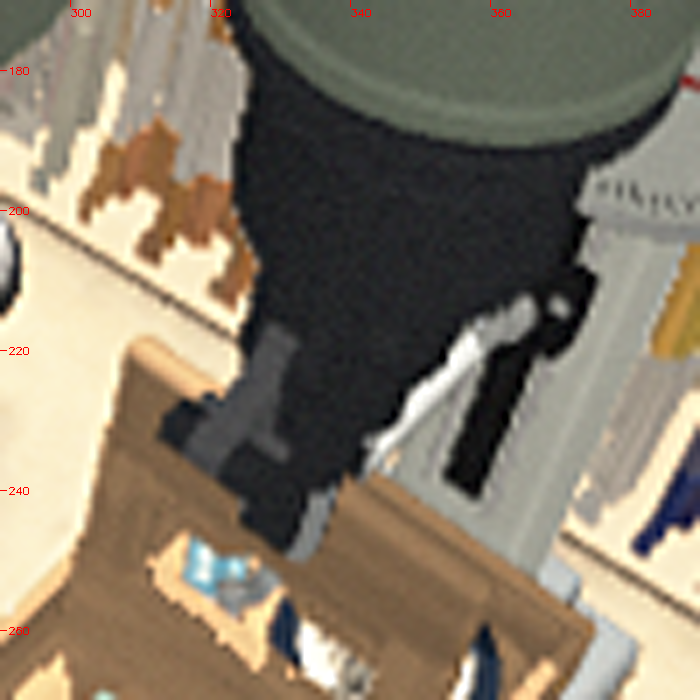

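Request:
{"op": "arm_command", "data": {"increments": "1 0 0 -0.002 0 0 0; 1 0 0 -0.004 0 0 0; 1 0 0 -0.006 0 0 0; 1 0 0 -0.008 0 0 0; 1 0 0 -0.01 0 0 0; 1 0 0 -0.012 0 0 0; 1 0 0 -0.014 0 0 0; 1 0 0 -0.016 0 0 0"}}

```text
t: 16.55
ee_pos: [0.5088, 0.0459, 0.2278]
tool_rot: [-2.3, -2.138, 0.006]
force: [0.6, -0.1, -2.7]
grip_width: 0.0084
```

Request:
{"op": "arm_command", "data": {"increments": "1 0 0 -0.002 0 0 0; 1 0 0 -0.004 0 0 0; 1 0 0 -0.006 0 0 0; 1 0 0 -0.008 0 0 0; 1 0 0 -0.009 0 0 0; 1 0 0 -0.01 0 0 0; 1 0 0 -0.01 0 0 0; 1 0 0 -0.01 0 0 0"}}

```text
t: 17.22
ee_pos: [0.5088, 0.0459, 0.2179]
tool_rot: [-2.3, -2.138, 0.006]
force: [1.0, 0.5, -0.8]
grip_width: 0.0087
```

Run:
```python
from h import *
snap('q'); crop('q_scene','q1',270,170,420,320,5)
F=[]
for i in range(24):
    env.camera('top'); s=env.sense(); F.append(np.r_[s['force'],s['moment'],s['ee_pos']])
F=np.array(F); print(s['t'],F.mean(0).round(3),F.std(0).round(3))
```

```text
18.5167 [ 0.152  0.286 -1.032 -0.004 -0.05  -0.009  0.509  0.046  0.218] [0.578 0.466 0.526 0.03  0.037 0.033 0.    0.    0.   ]
```

View pics/q1.png

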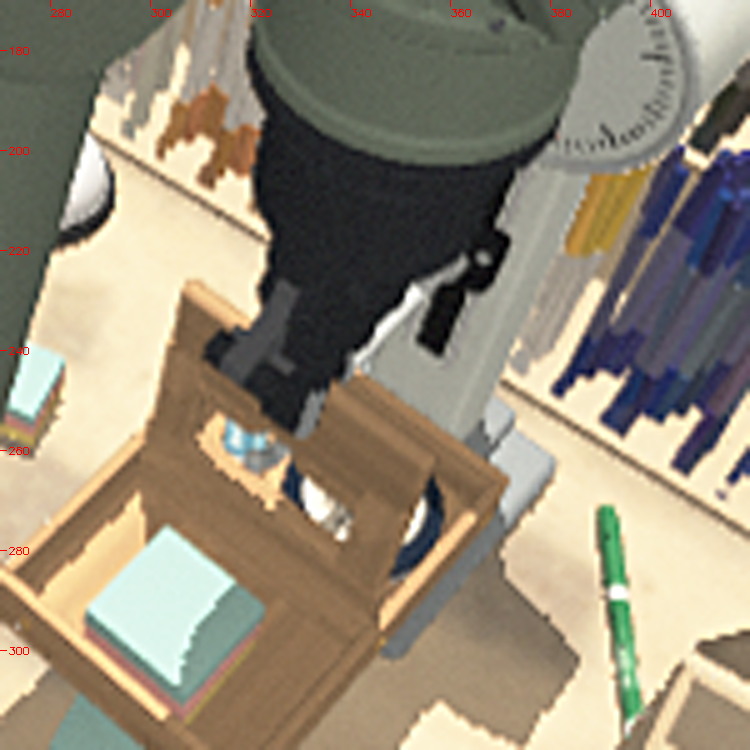

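The residual force is -1.0 N (24 readings), so about 10 mm remains. Lower 8 mm and average again.

Request:
{"op": "arm_command", "data": {"increments": "1 0 0 -0.0015 0 0 0; 1 0 0 -0.003 0 0 0; 1 0 0 -0.0045 0 0 0; 1 0 0 -0.006 0 0 0; 1 0 0 -0.007 0 0 0; 1 0 0 -0.008 0 0 0; 1 0 0 -0.008 0 0 0; 1 0 0 -0.008 0 0 0"}}

```text
t: 19.18
ee_pos: [0.5088, 0.0459, 0.2098]
tool_rot: [-2.3, -2.138, 0.006]
force: [0.0, 0.1, -0.0]
grip_width: 0.0085
```

Run:
```python
from h import *
F=[]
for i in range(40):
    env.camera('top'); s=env.sense(); F.append(np.r_[s['force'],s['moment'],s['ee_pos']])
F=np.array(F); print(s['t'],F.mean(0).round(4),F.std(0).round(3),yaw())
```

```text
21.1833 [ 0.1131  0.0046  0.0637 -0.0099 -0.0619 -0.0076  0.5088  0.0459  0.2098] [0.469 0.499 0.506 0.028 0.026 0.025 0.    0.    0.   ] (np.float64(-4.177950529245348), array([-0.00363226, -0.00205969, -0.99999128]))
```

The residual is +0.06 ± 0.08 N, so the scale carries everything to within 1–2 mm. I'll ease the grip to 20 N, then open gradually.

Request:
{"op": "arm_command", "data": {"increments": "1 0 0 0 0 0 0; 1 0 0 0 0 0 0; 1 0 0 0 0 0 0; 1 0 0 0 0 0 0", "grip_force": 20}}

```text
t: 21.52
ee_pos: [0.5088, 0.0459, 0.2098]
tool_rot: [-2.3, -2.138, 0.006]
force: [0.4, 0.7, -0.4]
grip_width: 0.0086
```

Run:
```python
from h import *
F=[]
for i in range(20):
    env.camera('top'); s=env.sense(); F.append(np.r_[s['force'],s['moment'],s['ee_pos']])
F=np.array(F); print(s['t'],F.mean(0).round(4),s['grip_width'])
```

```text
22.5167 [ 0.3263  0.0891 -0.0051  0.0066 -0.0566  0.0081  0.5088  0.0459  0.2098] 0.008565997440674667
```

Request:
{"op": "arm_command", "data": {"increments": "0.89 0 0 0 0 0 0; 0.87 0 0 0 0 0 0; 0.85 0 0 0 0 0 0; 0.82 0 0 0 0 0 0; 0.79 0 0 0 0 0 0; 0.76 0 0 0 0 0 0; 0.72 0 0 0 0 0 0; 0.68 0 0 0 0 0 0"}}

```text
t: 23.18
ee_pos: [0.5088, 0.0459, 0.2098]
tool_rot: [-2.3, -2.138, 0.006]
force: [0.2, -0.1, 0.7]
grip_width: 0.0276
```

Run:
```python
from h import *
snap('r'); crop('r_scene','r1',270,170,420,320,5); s=env.sense(); print(s['t'],s['ee_pos'],s['force'],s['grip_width'])
```

```text
23.2833 [0.50883234 0.04591074 0.20982154] [ 0.31975905 -0.40788707 -0.94445374] 0.0276234509969223
```

View pics/r1.png

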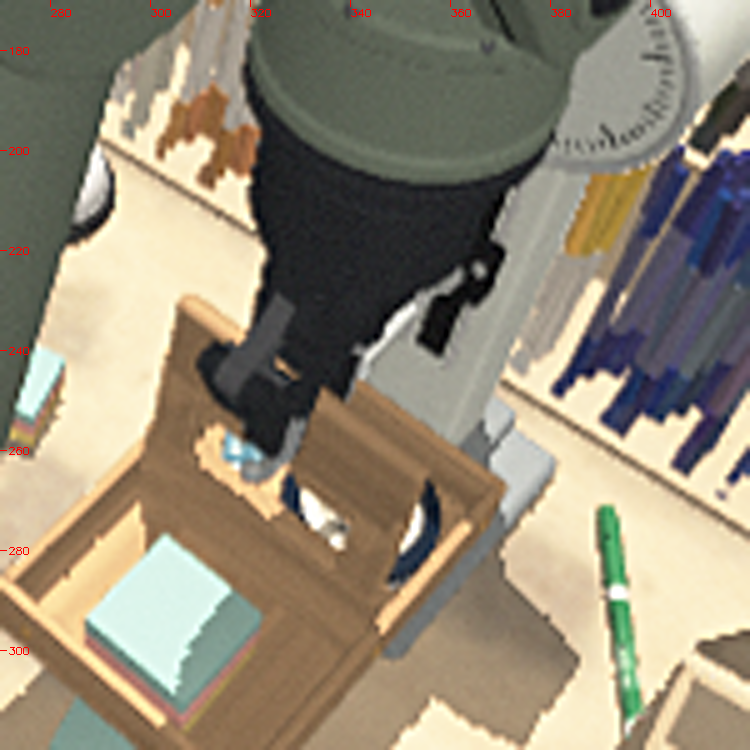

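The tray hangs level with the fingers clear. Retract straight up.

Request:
{"op": "arm_command", "data": {"increments": "0.65 0 0 0.004 0 0 0; 0.65 0 0 0.01 0 0 0; 0.65 0 0 0.018 0 0 0; 0.65 0 0 0.028 0 0 0; 0.65 0 0 0.04 0 0 0; 0.65 0 0 0.055 0 0 0; 0.65 0 0 0.07 0 0 0; 0.65 0 0 0.08 0 0 0"}}

```text
t: 23.95
ee_pos: [0.509, 0.0459, 0.2919]
tool_rot: [2.301, 2.139, -0.004]
force: [-0.2, 0.3, -0.6]
grip_width: 0.0299
```

Request:
{"op": "arm_command", "data": {"increments": "0.65 -0.01 0.005 0.02 0 0 0; 0.65 -0.03 0.015 0.04 0 0 0; 0.65 -0.05 0.03 0.05 0 0 0; 0.65 -0.07 0.05 0.06 0 0 0; 0.65 -0.09 0.08 0.06 0 0 0; 0.65 -0.1 0.11 0.06 0 0 0; 0.65 -0.1 0.14 0.06 0 0 0; 0.65 -0.1 0.17 0.06 0 0 0"}}

```text
t: 24.62
ee_pos: [0.4083, 0.2173, 0.3532]
tool_rot: [2.301, 2.139, -0.002]
force: [0.4, 0.2, 0.7]
grip_width: 0.0299
```

Request:
{"op": "arm_command", "data": {"increments": "0.65 -0.01 0.04 0 0 0 0; 0.65 -0.02 0.07 0 0 0 0; 0.65 -0.02 0.1 0 0 0 0; 0.65 -0.02 0.13 0 0 0 0; 0.65 -0.02 0.16 0 0 0 0; 0.65 -0.02 0.16 0 0 0 0; 0.65 -0.02 0.16 0 0 0 0; 0.65 -0.02 0.16 0 0 0 0"}}

```text
t: 25.28
ee_pos: [0.3884, 0.3767, 0.3537]
tool_rot: [2.301, 2.138, -0.001]
force: [0.2, 0.2, 0.5]
grip_width: 0.0301
```

Run:
```python
from h import *
a=snap('s')
for i in range(10): env.camera('top')
b=snap('s2')
for n in a: print(n,np.abs(a[n].astype(int)-b[n]).mean(), cv2.absdiff(a[n],b[n]).max())
crop('s2_scene','s3',260,130,440,290,4); crop('s2_top','s4',290,120,400,270,4); s=env.sense(); print(s['t'],s['ee_pos'])
```

```text
scene 2.2017618815104165 201
top 2.0164862738715277 48
25.9833 [0.38831846 0.37727416 0.35316685]
```

View pics/s3.png

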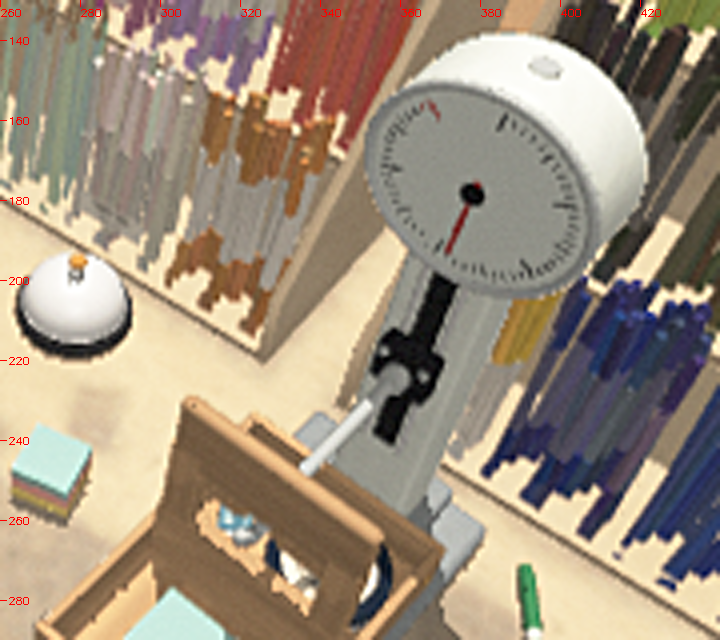

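View pics/s4.png

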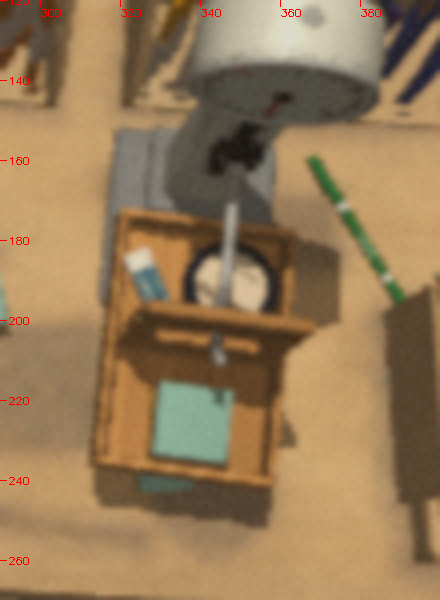

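View pics/s2_scene.png

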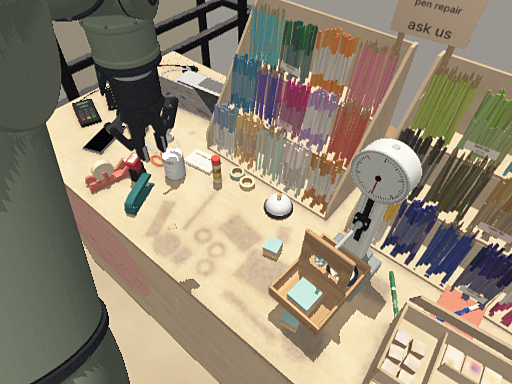

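The tray hangs on the hook alone. The pointer at (372,194) is about half a turn round, so roughly 57 mm of sink. Before handing in I'll check stillness and tilt.

Run:
```python
from h import *
ref={}
for i in range(14):
    for n,(x0,y0,x1,y1) in (('scene',(265,225,370,330)),('top',(310,165,365,250))):
        g=cv2.cvtColor(env.camera(n)[y0:y1,x0:x1],cv2.COLOR_RGB2GRAY).astype(np.float32)
        if n in ref and i%3==0:
            d,r=cv2.phaseCorrelate(ref[n],g); print(n,round(env.sense()['t'],2),np.round(d,3),round(r,2),end=' | ')
        ref.setdefault(n,g)
print(); a=snap('t'); 
crop('t_scene','t1',255,220,375,340,6); crop('t_top','t2',305,160,370,255,6)
```

```text
scene 26.33 [-0.012 -0.007] 1.01 | top 26.38 [-0.011  0.015] 1.0 | scene 26.63 [ 0.001 -0.015] 1.01 | top 26.68 [0.004 0.015] 1.01 | scene 26.93 [ 0.01  -0.006] 1.0 | top 26.98 [-0.013  0.026] 1.0 | scene 27.23 [ 0.023 -0.006] 1.01 | top 27.28 [-0.043  0.011] 1.01 |
```

View pics/t1.png

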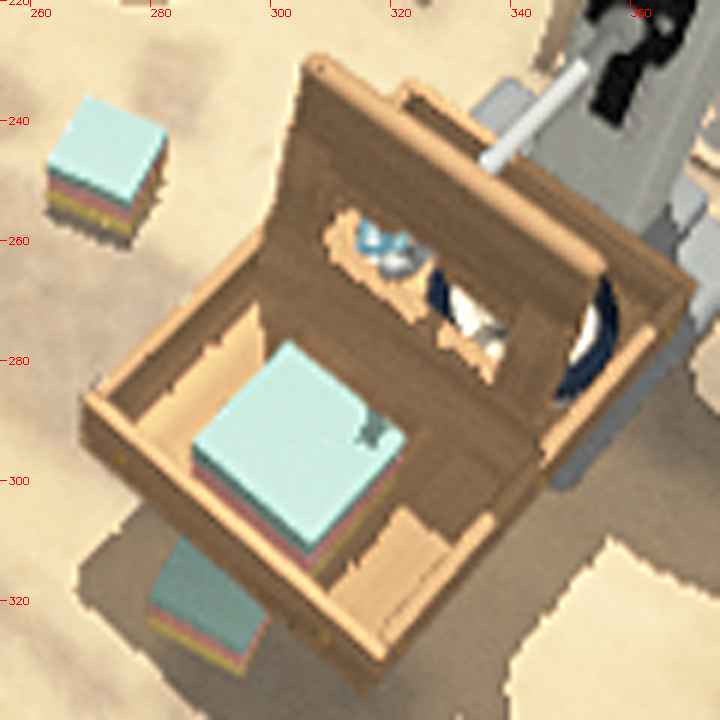

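View pics/t2.png

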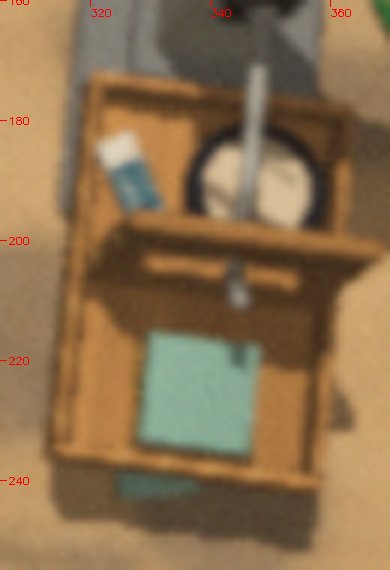

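Run:
```python
from h import *
from scipy.optimize import least_squares
from scipy.spatial.transform import Rotation as R
obs=[('scene',(-.095,.065,.035),(269.3,286.5)),('scene',(-.095,-.065,.035),(318,329.5)),('scene',(.095,-.065,.035),(369.5,267.8)),
('scene',(0,.057,.155),(306.5,230.3)),('scene',(0,-.057,.155),(353.5,264.5)),
('top',(-.095,.065,.035),(313.5,236)),('top',(-.095,-.065,.035),(358,241.5)),('top',(.095,-.065,.035),(362,177.5)),('top',(.095,.065,.035),(320.5,173)),('top',(0,-.057,.155),(367.5,201))]
def f(p):
    M=R.from_rotvec(p[3:]).as_matrix(); return np.concatenate([proj(n,M@np.array(X)+p[:3])[0]-uv for n,X,uv in obs])
r=least_squares(f,[.509,.046,.067,0,0,-.07],x_scale=[.01]*3+[.1]*3); M=R.from_rotvec(r.x[3:]).as_matrix()
print(r.x.round(4),'tilt',np.arccos(M[2,2]),'notch',M@[0,0,.105]+r.x[:3]); print(f(r.x).reshape(-1,2).round(1).tolist())
def fr(n,uv,zt):
    c,d=ray(n,*uv); c2=M.T@(c-r.x[:3]); d2=M.T@d; return c2+d2*(zt-c2[2])/d2[2]
print('block',np.mean([fr('scene',p,.044) for p in [(302.5,277),(321.5,293),(306,311),(286.5,294)]],0).round(4),'top',fr('top',(338,225.5),.044).round(4))
print('tin',fr('top',(348.5,190.5),.024).round(4),'eraser',fr('top',(327,189),.018).round(4))
```

```text
[ 0.51    0.0474  0.0572 -0.0147  0.0076 -0.0672] tilt 0.016558312056936066 notch [0.51087463 0.04893345 0.16217904]
[[-1.2, 1.0], [-0.2, 0.8], [0.7, 0.3], [-1.0, -0.8], [1.2, 0.1], [-0.8, -0.6], [-0.1, -0.3], [0.8, -0.0], [-1.4, -0.9], [0.3, -0.4]]
block [-0.0571 -0.      0.044 ] top [-0.0586 -0.0031  0.044 ]
tin [ 0.0529 -0.0282  0.024 ] eraser [0.0508 0.0347 0.018 ]
```

Run:
```python
from h import *
print(env.sense()['t']); print(env.sign_off())
```

```text
27.4833
the job is handed in; nothing more can be done
None
```

The block of sticky notes is in the tray's near bay, and the tray is hanging level on the scale hook with the gripper withdrawn. I handed the job in at 27.5 s; no verdict is reported.

**How it went:** I threaded the slot over the hook tip and lowered at about 2–3 cm/s. I let go only when the averaged wrist force read 0.0 ± 0.1 N, after easing the grip to 20 N.

**Last checks:**
- **Stillness:** less than 0.05 px of image motion over about 1 s.
- **Tilt:** about 0.02 rad.
- **Goods, in the tray frame:** block at x ≈ -0.057, y ≈ 0; ink tin at x ≈ 0.053; eraser at x ≈ 0.051.
- **Sink:** about 57–58 mm, from both the dial pointer (half a turn) and the arm height.
- **Bystanders:** I did not measure them. They look unmoved in the last full picture, and no contact showed.

**What disagreed:**
- **Block size:** it measured about 51–52 mm by camera and gripper, not the listed 61 mm. It is still the largest in view, as the other two are about 38 mm.
- **Sink from the tray-pose fit:** the final fit put the tray about 10 mm lower (68 mm sink). I take that as fit error, with 1 px residuals, because the dial and the arm height agree.
- **First grasp:** on the first close the fingertips pressed the counter with about 18 N. I reopened, went 7 mm higher and grasped again.

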